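# Swing the magnifier clear, dock the board, swing the magnifier back

## Robot

A 6-joint arm with a two-finger parallel gripper is mounted at the origin on the work surface. World frame = base frame: x ahead of the robot, y to its left, z up, the work surface at z = 0. Lengths are in m, angles in rad, forces in N, time in s.
With the tool pointing down it reaches from about 0.25 to 0.725 m from the base axis. Payload 4 kg.
Tool frame: the origin (TCP) lies at the very end of the fingers, on their centre line; the grasp point (between the pads) lies 19 mm behind it; x points along the fingers, z is the direction in which the jaws open and shut, and the axes are right-handed (so a half turn about x gives the same grasp; the last joint's range is limited). The gripper opens to 85 mm and grips with 20 to 120 N. Pads are 22 mm wide; open, the fingers measure 114 mm over their backs; the gripper's body (76 mm by 85 mm) begins 54 mm behind the grasp point. The pads swing forward as they close: fully open they stand 13 mm farther back than shut.
Start: joints at [1.192, 0.241, 0.005, 1.335, 0, 1.571], TCP at [0.185, 0.465, 0.201] pointing down, gripper open.
Joint ranges: [-2.72, 2.72], [-1.05, 1.87], [-1.09, 1.28], [-1.99, 2.15], [-1.42, 1.44], [-3.14, 3.14]. Speed limits (rad/s): [2.79, 2.79, 3.14, 3.14, 3.14, 3.14].

## Interface

Orientations are given as a unit quaternion [x, y, z, w].
In Python, from workcell import bot gives the robot as it stands.
- The arm moves only by the tool apply_moves, never from a script. Its argument "targets" is one flat list of numbers, 7 for each row, row after row: the shift along the tool's x, y, z in units of 25 cm (1.0 is 25 cm), then the turn, a rotation vector about the tool's x, y, z in units of 0.5 rad (1.0 is 0.5 rad), then the opening, from 0 (shut) to 1 (fully open). In form: [tx, ty, tz, wx, wy, wz, claw, tx, ty, tz, wx, wy, wz, claw, ...]. A call has 1 to 12 rows; each row is the pose to reach, as a shift and turn from the pose commanded when the call began, along the tool's axes at that moment; what a row does not reach only later rows make up. A row lasts 1/12 s, in which the tool goes at most 41.7 mm and 7.16 degrees, less where a joint would pass 70% of its speed; a pose out of reach is approached as far as the arm can. A call with a number of a shift or a turn outside -1 to 1 is refused whole. A call with a gripper value outside its range is refused whole. The fingers move at their own pace and stop on an object; the grip force is fixed at half the most. Time passes only in rows, so rows that repeat a pose let the fingers close. It gives the time, the measured TCP pose, the force and the opening at its end, in the units of the state.
- bot.get_obs(): the state, without advancing time (a new reading comes with each control period).
- bot.camera(name): name is "scene" or "top" or "wrist"; returns (picture, depth): 420x560x3 uint8, red, green, blue; 420x560 float32, m along the optical axis (not along the pixel's ray), 0 where there is no reading.
- bot.camera_params(name): a dict with "fx", "fy", "cx", "cy" (pixels), "T" (4x4, takes a point from camera to world coordinates); the wrist camera has in their place "tool_from_camera" (4x4, takes a point from camera to tool coordinates, whose origin is the TCP and whose axes are the tool frame's). Camera axes: x right, y up, looking along -z (the intrinsics and any distortion apply to the point x, -y, -z); pixel columns grow to the right and rows downward; lengths in m; the calibration is good to about 2 mm. A picture is of the moment at which its call begins: read the wrist's pose just before it. camera_params takes no time and is no camera call.
- bot.job_done(): hands the job in, once; it reports no verdict.
The state is a dict: "clock": time; "joint_pos": joint angles; "joint_vel": joint speeds; "tau": joint torques, N m; "eef_pos": TCP position; "tool_rot": TCP orientation; "ft_force": force on the tool from outside, world axes, zero at the start; "ft_torque": the same for the moment, N m; "grip_width": finger opening in m.
Only numpy, scipy, OpenCV 4.12 (cv2) and the standard library are available. Lean on these libraries where they do the work, as an engineer would, in place of code of your own. Each camera call takes 0.05 s, during which the arm holds its last target.

## Task

Swing the magnifier lamp's arm sideways until no part of its round lens head is above the test dock, then take the framed circuit board out of its holder and slide it fully home into the dock's leaning slot and let go. Finally swing the magnifier back so that its lens is centred above the docked board, and leave everything else on the bench where it is.

Things in the scene. Friction and masses are not known exactly. Their poses are not given: they have to be found in the camera images.
- lamp_arm (a joint): angle of the magnifier's arm about its upright post, rad; 0 = about from the post over the dock, towards the robot; positive = anticlockwise seen from above (lens towards -y). Swings from -1.3 to 1.3, level, and stays where it is left (friction about 0.25 N m, so 1 N at the handle).
- lamp_hinge (a point): point on the vertical hinge axis at the top of the lamp's fixed post (post diameter 22, base diameter 116), at the height of the middle of the lens head
- lens_center (a point): centre of the white round magnifier lens head at the end of the arm, 200 mm from the hinge axis; head outer diameter 120, 20 mm thick (height 187 to 207 mm above the bench); the arm between post and head is 24 mm wide and 14 mm high
- lamp_handle (a point): middle of the part to grip of the lamp's handle: an upright black round stub, diameter 22, rising 50 mm above the lens head's top (its own top at 257 mm above the bench), on the far side of the lens from the post, 275 mm from the hinge axis; this point is at 234 mm height. Can be pinched from above at any yaw.
- dock_slot: slot of the fixed test dock (black, aluminium lips, 140 mm wide). Origin: centre of the slot's mouth, 80 mm above the bench; z points out of the slot, leaning 30 deg from vertical towards the robot; insert along -z. y = along the slot (116 mm inside), x = across its gap (10.5 mm, flared to 18 in the top 6 mm). Depth 48 mm: a board fully home has its centre 12 mm out along z. Either face forward.
- board_mid (a point): centre of the board: circuit board in an aluminium frame, a slab 8 mm thick (its x), 110 mm wide (its y), 120 mm long (its z, up at the start), 0.15 to 0.26 kg. Its upper 42 mm is plain frame for gripping across the 8 mm, e.g. 35 mm above the centre. It starts upright in the holder, centre 72 mm and top 132 mm above the bench.
- holder: black fixed board holder on the bench, base 90 (x) x 140 (y) x 12 mm, origin under its centre; upright slot along y, open at the top, 12 mm wide, floor at 12 mm and top at 42 mm above the bench. Stands to the left or to the right of the dock; the lens head swung to that side would be in the way above it, so swing to the other side.
- parts_bin_mid (a point): black open parts bin, 110 (x) x 140 (y) x 50 mm high, loose; point at its centre. Stands on the opposite side of the dock from the board holder. To be left where it is.
- screwdriver_grip (a point): hand screwdriver lying on the bench between the robot and the dock; point on its handle. To be left where it is.
- flux_bottle_mid (a point): white bottle, diameter 48, height 110 mm, loose; point at its centre. To be left where it is.
- solder_reel_mid (a point): steel solder reel, diameter 64, height 42 mm, standing flat, loose; point at its centre. To be left where it is.
- part_tray_mid (a point): white compartment tray 110 x 160 x 20 mm, loose; point at its centre. To be left where it is.
- pot_mid (a point): black open pot, rim diameter 72, height 75 mm, loose; point at its centre. To be left where it is.
Not all that is in view belongs to the job. Several things look just like the part that bears dock_slot: the one meant starts nearest to the robot's base. There is more than one size of the part that bears board_mid; the job needs the smaller.

How it is judged:
On the way, in this order (a step that is already met when the one before it is completed fails the run):
1. the lens head is swung clear of the dock: lens centre more than 120 mm (seen from above) from the slot's mouth (horizontal distance between lens_center and dock_slot above 0.12 m), for 0.2 s.
2. the board is fully home in the dock's slot (z of board_mid in the frame of dock_slot between 0.006 and 0.016 m and x of board_mid in the frame of dock_slot between -0.005 and 0.005 m and y of board_mid in the frame of dock_slot between -0.008 and 0.008 m and angle between the z axis of board_mid and the z axis of dock_slot, either way round below 0.09 rad), for 0.3 s.
At the end, for the whole second after the job is handed in: The board is home in the slot (within 4 mm of its floor, square to within 5 degrees), the lens centre is within 35 mm of being straight above the board's centre, and the lamp arm is at rest (all of step 2 and horizontal distance between lens_center and board_mid below 0.035 m and velocity of joint lamp_arm between -0.05 and 0.05 rad/s); the robot touches nothing.
It fails at once if another loose thing on the bench (parts bin, screwdriver, bottle, reel, tray or pot) is shifted more than 40 mm (distance of any of parts_bin_mid, screwdriver_grip, flux_bottle_mid, solder_reel_mid, part_tray_mid, pot_mid from where it was at the start of the episode above 0.04 m).
It fails at once if the board falls to the bench (height (world z) of board_mid below 0.05 m).
It also fails if it takes over 72 s, if anything falls off the work surface, if the arm or the gripper's body presses on something with over 40 N, if the wrist force passes 120 N, or if a joint passes its speed limit or range.

## Working session

There is one attempt and no reset: what is moved stays moved. The work goes in short steps, Python scripts to look and compute and a tool call to move; the robot and the scene stay as the last step left them, time stands still between calls to the robot, and variables do not carry over. Pictures are saved under pics/ and viewed, and the job is handed in when it is done.

Besides the shell and the picture viewer there is one more tool, called after "Request:" as a command line: name --argument value ..., lists and objects as JSON in quotes. apply_moves: Moves the arm, as the interface text tells. Its arguments: {"type":"object","properties":{"targets":{"type":"array"}},"required":["targets"]}

```bash
ls; mkdir -p pics
cat > h.py <<'E'
import numpy as np, cv2
from workcell import bot
def snap(n,f):
    p,d=bot.camera(n); cv2.imwrite('pics/%s.png'%f,p[:,:,::-1]); np.save('pics/%s.npy'%f,d); return p,d
def pts(d,P,T=None):
    v,u=np.mgrid[:d.shape[0],:d.shape[1]]
    x=(u-P['cx'])/P['fx']*d; y=-(v-P['cy'])/P['fy']*d
    c=np.stack([x,y,-d,np.ones_like(d)],-1)
    return (c@(P['T'] if T is None else T).T)[...,:3]
E
python3 - <<'E'
from h import *
np.set_printoptions(precision=4,suppress=True)
print(bot.get_obs())
for n in ['scene','top','wrist']:
    snap(n,n+'0'); print(n,bot.camera_params(n))
E
```

```text
pics
{'clock': 0.0, 'joint_pos': array([ 1.192 ,  0.2414,  0.0037,  1.3352, -0.    ,  1.5708]), 'joint_vel': array([-0.0005,  0.0008,  0.0006,  0.0005,  0.0009,  0.0002]), 'tau': array([  0.0002, -37.2321,  25.2407,   0.017 ,   0.0001,  -0.    ]), 'eef_pos': array([0.1847, 0.4639, 0.1997]), 'tool_rot': array([-0.3973,  0.5858,  0.3965,  0.5846]), 'ft_force': array([-0.7627,  0.542 ,  0.7021]), 'ft_torque': array([ 0.0397, -0.0136, -0.0293]), 'grip_width': 0.08558472096697012}
scene {'fx': 484.8357492761273, 'fy': 484.8357492761273, 'cx': 283.34803267023614, 'cy': 212.30109044518807, 'T': array([[-0.4883, -0.696 ,  0.5265,  1.3832],
       [ 0.8726, -0.3949,  0.2873,  0.4446],
       [ 0.008 ,  0.5997,  0.8002,  1.432 ],
       [ 0.    ,  0.    ,  0.    ,  1.    ]])}
top {'fx': 435.077288217599, 'fy': 435.077288217599, 'cx': 276.67245905871044, 'cy': 204.2619633069207, 'T': array([[-0.0068,  0.9878, -0.1559,  0.3588],
       [-0.9998, -0.0041,  0.0177,  0.0103],
       [ 0.0169,  0.156 ,  0.9876,  1.2972],
       [ 0.    ,  0.    ,  0.    ,  1.    ]])}
wrist {'fx': 365.026882077401, 'fy': 365.026882077401, 'cx': 274.7134385909932, 'cy': 213.9961806584786, 'tool_from_camera': array([[ 0.    ,  0.3025, -0.9532, -0.1745],
       [-0.0001,  0.9532,  0.3025,  0.078 ],
       [ 1.    ,  0.0001,  0.    ,  0.    ],
       [ 0.    ,  0.    ,  0.    ,  1.    ]])}
```

View pics/scene0.png

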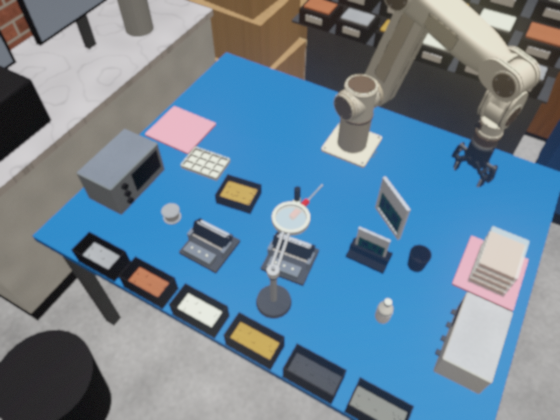

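View pics/top0.png

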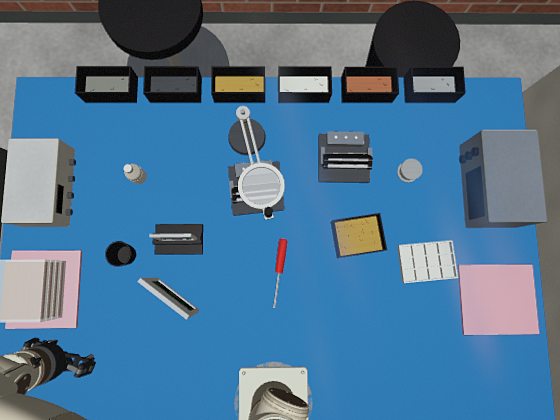

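View pics/wrist0.png

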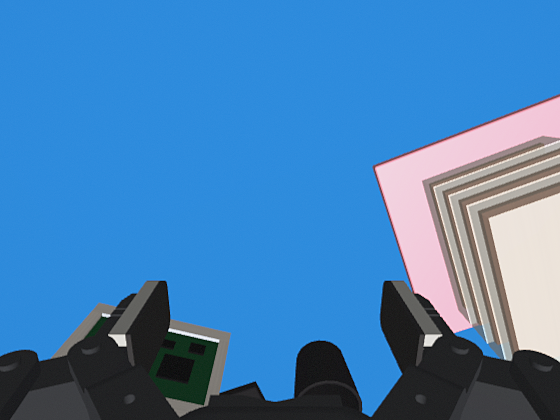

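Candidates in the top view: docks at (257,185), under the lens, and at (345,157). The first is nearer the base at (272,395). Boards: one standing in the holder at (178,237), and a bigger one lying at (168,297). I'll measure these and confirm in crops.

Run:
```python
from h import *
np.set_printoptions(precision=4,suppress=True)
d=np.load('pics/top0.npy');P=bot.camera_params('top');X=pts(d,P)
def q(n,u,v): print(n,X[v,u])
for n,u,v in [('boardtop',175,237),('big',168,297),('big2',145,283),('lens',262,187),('handle',268,211),('hinge',243,113),('dock2',345,157),('bench',300,330),('bin',358,236),('reel',410,168),('flux',133,172),('pot',120,252),('tray',428,262),('driver',281,255)]: q(n,u,v)
im=cv2.imread('pics/top0.png')
a=cv2.resize(im[130:260,120:400],None,fx=2.8,fy=2.8,interpolation=cv2.INTER_CUBIC);cv2.imwrite('pics/c1.png',a)
im=cv2.imread('pics/scene0.png')
a=cv2.resize(im[160:330,160:440],None,fx=2.8,fy=2.8,interpolation=cv2.INTER_CUBIC);cv2.imwrite('pics/c2.png',a)
# height mapped
h=np.clip(X[...,2]/0.26,0,1);cv2.imwrite('pics/hmap.png',cv2.resize((h*255).astype(np.uint8)[90:330,100:470],None,fx=2,fy=2))
```

```text
boardtop [0.4563 0.2638 0.1213]
big [0.2992 0.2727 0.1425]
big2 [0.3358 0.3266 0.1667]
lens [0.577  0.028  0.2003]
handle [0.5068 0.0127 0.2558]
hinge [0.7678 0.0765 0.2217]
dock2 [ 0.6885 -0.21    0.0797]
bench [ 0.1959 -0.0776  0.0032]
bin [ 0.4654 -0.2534  0.012 ]
reel [ 0.6648 -0.41    0.0413]
flux [0.6443 0.3955 0.0859]
pot [0.4228 0.4494 0.0025]
tray [ 0.3876 -0.4566  0.0147]
driver [ 0.4102 -0.0241  0.0254]
```

View pics/c1.png

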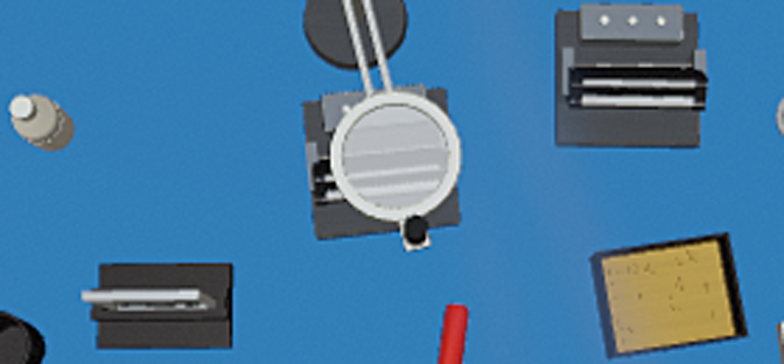

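View pics/c2.png

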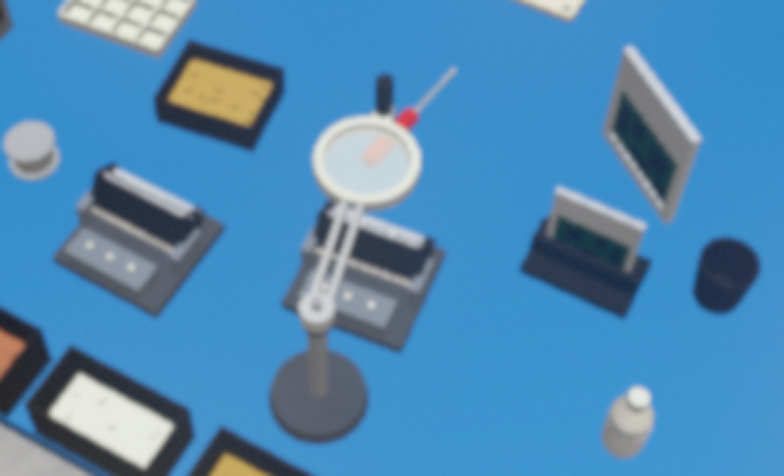

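View pics/hmap.png

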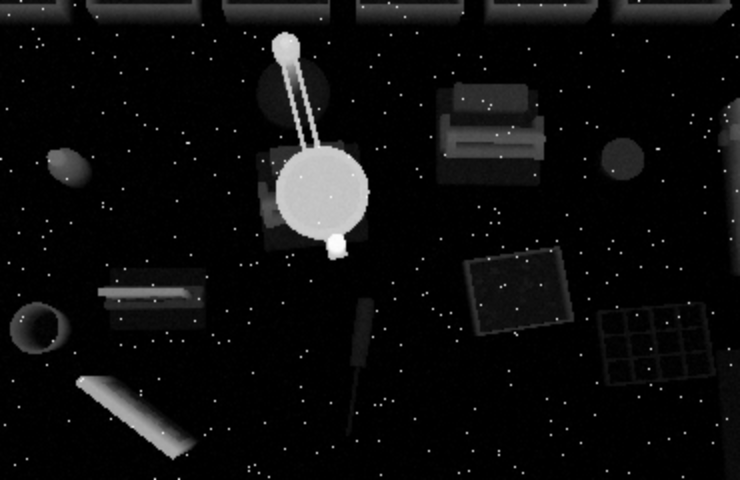

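Top view crop: the framed board stands in its holder at (178,237), top about 0.13 m, so it is the smaller one. The other board at (168,297) stands about 0.17 m tall, so it is the larger. The dock under the lens at (257,185) is closer to the base than the one at (345,157). The bin is on the right, so I'll swing towards -y. Now I'll fit the lamp and board.

Run:
```python
from h import *
from scipy.spatial.transform import Rotation as R
np.set_printoptions(precision=4,suppress=True)
def box(X,lo,hi): 
    m=np.all((X>lo)&(X<hi),-1); return X[m]
for c in ['top','scene']:
    X=pts(np.load(f'pics/{c}0.npy'),bot.camera_params(c)); print(c)
    b=box(X,[.2,-.2,-.02],[.5,.2,.02]);print('bench z',np.median(b[:,2]))
    L=box(X,[.45,-.1,.195],[.7,.12,.215]).astype(np.float32)
    L=L[(L[:,0]<.66)]
    (x,y),r=cv2.minEnclosingCircle(L[:,:2][np.abs(L[:,:2]-np.median(L[:,:2],0)).max(1)<.062].astype(np.float32));print('lens',x,y,r,np.median(L,0))
    H=box(X,[.45,-.05,.248],[.56,.07,.27]);print('handle top',H.mean(0),len(H),np.ptp(H,0))
    G=box(X,[.72,.03,.195],[.82,.13,.24]);print('hinge',np.median(G,0),np.ptp(G,0),len(G))
    B=box(X,[.42,.18,.115],[.5,.36,.145]);
    print('board top',np.median(B,0),B.min(0),B.max(0),len(B));
    print(cv2.minAreaRect(B[:,:2].astype(np.float32)*1000))
o=bot.get_obs();M=R.from_quat(o['tool_rot']).as_matrix();print(M)
```

```text
top
bench z -0.0006416212604853921
lens 0.5835643410682678 0.03341199457645416 0.06394223868846893 [0.5805 0.0329 0.2007]
handle top [0.5071 0.013  0.2558] 65 [0.0197 0.0194 0.0107]
hinge [0.7659 0.0773 0.2063] [0.0733 0.0418 0.0279] 231
board top [0.4595 0.2751 0.1307] [0.4557 0.2209 0.1152] [0.4644 0.3312 0.1365] 172
((460.0303955078125, 276.037353515625), (8.299491882324219, 110.35444641113281), 0.2692773640155792)
scene
bench z 0.0005141297124284794
lens 0.5802295207977295 0.03415399417281151 0.06596650183200836 [0.5812 0.0338 0.2024]
handle top [0.5098 0.0157 0.2559] 38 [0.0217 0.0199 0.0136]
hinge [0.7725 0.0807 0.2073] [0.0732 0.0412 0.0309] 191
board top [0.4627 0.2774 0.1285] [0.4533 0.2224 0.1153] [0.47   0.3322 0.1413] 173
((461.0919189453125, 277.3427429199219), (16.16436767578125, 109.9078598022461), 2.0135819911956787)
[[-0.0006 -0.9291  0.3698]
 [-0.0015  0.3698  0.9291]
 [-1.     -0.     -0.0016]]
```

```bash
cat >> h.py <<'E'
from scipy.spatial.transform import Rotation as R
import json,os
np.set_printoptions(precision=4,suppress=True)
def down(a):  # tool x down, tool z at world yaw a
    z=np.array([np.cos(a),np.sin(a),0]);x=np.array([0,0,-1.]);return np.stack([x,np.cross(z,x),z],1)
def getcmd():
    if os.path.exists('cmd.json'):
        c=json.load(open('cmd.json'));return np.array(c['p']),np.array(c['M'])
    return np.array([.185,.465,.201]),down(1.192)
def row(p,M,c=None):
    p0,M0=c or getcmd()
    t=M0.T@(np.array(p)-p0)/.25; w=R.from_matrix(M0.T@M).as_rotvec()/.5
    n=max(np.linalg.norm(t)*.25/.0417,np.linalg.norm(w)*.5/.125)
    print('row',np.round(t,3),np.round(w,3),'rows needed %.1f'%n)
def rec(t,w):
    p0,M0=getcmd();p=p0+M0@np.array(t)*.25;M=M0@R.from_rotvec(np.array(w)*.5).as_matrix()
    json.dump(dict(p=p.tolist(),M=M.tolist()),open('cmd.json','w'));
def st():
    o=bot.get_obs();p,M=getcmd();m=R.from_quat(o['tool_rot']).as_matrix()
    print('t %.2f'%o['clock'],'pos',o['eef_pos'],'cmd',p,'rotdiff',R.from_matrix(M.T@m).as_rotvec(),'F',o['ft_force'],'w %.4f'%o['grip_width'],'j',o['joint_pos'])
E
python3 - <<'E'
from h import *
c=None
p,M=getcmd()
row([.27,.36,.32],down(.79))
row([.39,.19,.32],down(.4),([.27,.36,.32],down(.79)))
row([.508,.014,.32],down(0),([.39,.19,.32],down(.4)))
E
```

```text
row [-0.476 -0.471 -0.264] [0.804 0.    0.   ] rows needed 4.3
row [ 0.    -0.82  -0.145] [0.78 0.   0.  ] rows needed 5.0
row [ 0.    -0.832  0.161] [0.8 0.  0. ] rows needed 5.1
```

Request:
apply_moves --targets '[-0.476,-0.471,-0.264,0.8,0,0,1,-0.476,-0.471,-0.264,0.8,0,0,1,-0.476,-0.471,-0.264,0.8,0,0,1,-0.476,-0.471,-0.264,0.8,0,0,1,-0.476,-0.471,-0.264,0.8,0,0,1,-0.476,-0.471,-0.264,0.8,0,0,1]'

```text
clock: 0.65
eef_pos: [0.2719, 0.3593, 0.3223]
tool_rot: [-0.271, 0.651, 0.273, 0.655]
ft_force: [-0.3, 0.1, -1.0]
grip_width: 0.0852
```

Request:
apply_moves --targets '[0,-0.82,-0.145,0.78,0,0,1,0,-0.82,-0.145,0.78,0,0,1,0,-0.82,-0.145,0.78,0,0,1,0,-0.82,-0.145,0.78,0,0,1,0,-0.82,-0.145,0.78,0,0,1,0,-0.82,-0.145,0.78,0,0,1]'

```text
clock: 1.15
eef_pos: [0.3928, 0.1853, 0.3173]
tool_rot: [-0.14, 0.694, 0.137, 0.693]
ft_force: [0.0, 1.8, 0.3]
grip_width: 0.0853
```

Request:
apply_moves --targets '[0,-0.832,0.161,0.8,0,0,1,0,-0.832,0.161,0.8,0,0,1,0,-0.832,0.161,0.8,0,0,1,0,-0.832,0.161,0.8,0,0,1,0,-0.832,0.161,0.8,0,0,1,0,-0.832,0.161,0.8,0,0,1,0,-0.832,0.161,0.8,0,0,1]'

```text
clock: 1.73
eef_pos: [0.5092, 0.0138, 0.3167]
tool_rot: [0.0, 0.709, 0.0, 0.705]
ft_force: [-0.8, 0.0, 0.9]
grip_width: 0.0854
```

Run:
```python
from h import *
rec([-0.476,-0.471,-0.264],[.8,0,0]);rec([0,-.82,-.145],[.78,0,0]);rec([0,-.832,.161],[.8,0,0])
st();snap('wrist','w1')
o=bot.get_obs();T=np.eye(4);T[:3,:3]=R.from_quat(o['tool_rot']).as_matrix();T[:3,3]=o['eef_pos']
P=bot.camera_params('wrist');X=pts(np.load('pics/w1.npy'),P,T@P['tool_from_camera'])
m=np.all((X>[.45,-.05,.24])&(X<[.56,.08,.27]),-1);print(X[m].mean(0),np.ptp(X[m],0),m.sum())
row([.508,.014,.221],down(0))
```

```text
t 1.73 pos [0.5092 0.0138 0.3167] cmd [0.5089 0.0147 0.32  ] rotdiff [0.0024 0.0047 0.0006] F [-0.7548  0.0309  0.8985] w 0.0854 j [0.0266 0.2486 0.3136 1.6405 0.0007 1.5978]
[0.5073 0.0158 0.2566] [0.0211 0.0212 0.0208] 933
row [ 0.396 -0.003 -0.003] [0.004 0.    0.   ] rows needed 2.4
```

View pics/w1.png

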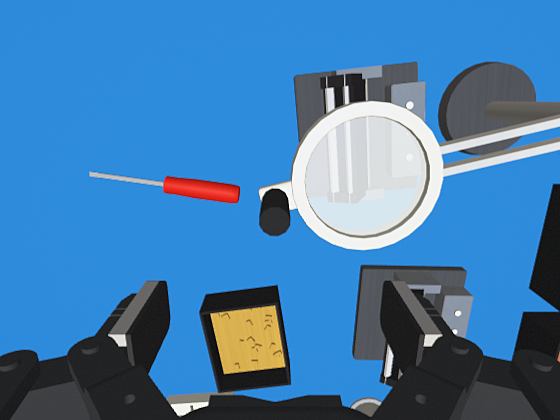

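Wrist view: the black stub is at (274,212), between the jaws. It measures (0.508, 0.015), top 0.257. Descending and gripping.

Request:
apply_moves --targets '[0.39,0,0,0,0,0,1,0.39,0,0,0,0,0,1,0.39,0,0,0,0,0,1,0.39,0,0,0,0,0,0,0.39,0,0,0,0,0,0,0.39,0,0,0,0,0,0,0.39,0,0,0,0,0,0,0.39,0,0,0,0,0,0,0.39,0,0,0,0,0,0,0.39,0,0,0,0,0,0]'

```text
clock: 2.62
eef_pos: [0.5089, 0.0144, 0.2243]
tool_rot: [-0.001, 0.706, 0.001, 0.708]
ft_force: [-4.5, 0.3, 6.1]
grip_width: 0.0162
```

Run:
```python
from h import *
rec([.39,0,0],[0,0,0]);st()
h=np.array([.773,.082]); p,M=getcmd()
v=p[:2]-h; print('r',np.linalg.norm(v))
for k in range(1,10):
    a=k*.1; c,s=np.cos(a),np.sin(a); w=np.array([[c,-s],[s,c]])@v
    row([*(h+w),p[2]],down(a))
```

```text
t 2.62 pos [0.5089 0.0144 0.2243] cmd [0.5089 0.0147 0.2225] rotdiff [-0.     -0.0023  0.0003] F [-4.5335  0.3228  6.0811] w 0.0162 j [0.0281 0.2481 0.0765 1.3969 0.0003 1.5968]
r 0.2725804221496001
row [ 0.    -0.104  0.032] [-0.196  0.     0.   ] rows needed 0.8
row [ 0.    -0.205  0.074] [-0.396  0.     0.   ] rows needed 1.6
row [ 0.    -0.3    0.126] [-0.596  0.     0.   ] rows needed 2.4
row [ 0.    -0.391  0.188] [-0.796  0.     0.   ] rows needed 3.2
row [ 0.    -0.474  0.258] [-0.996  0.     0.   ] rows needed 4.0
row [ 0.    -0.55   0.336] [-1.196  0.     0.   ] rows needed 4.8
row [ 0.    -0.618  0.421] [-1.396  0.     0.   ] rows needed 5.6
row [ 0.    -0.677  0.512] [-1.596  0.     0.   ] rows needed 6.4
row [ 0.    -0.727  0.609] [-1.796  0.     0.   ] rows needed 7.2
```

Run:
```python
from h import *
p,d=snap('scene','s2');st()
a=cv2.resize(p[150:270,220:380,::-1],None,fx=4.5,fy=4.5,interpolation=cv2.INTER_CUBIC);cv2.imwrite('pics/s2c.png',a)
snap('wrist','w2')
```

```text
t 2.67 pos [0.5089 0.0144 0.2244] cmd [0.5089 0.0147 0.2225] rotdiff [-0.     -0.0023  0.0004] F [-3.7903 -0.7483  6.3051] w 0.0161 j [0.028  0.248  0.0765 1.3969 0.0003 1.5967]
```

View pics/s2c.png

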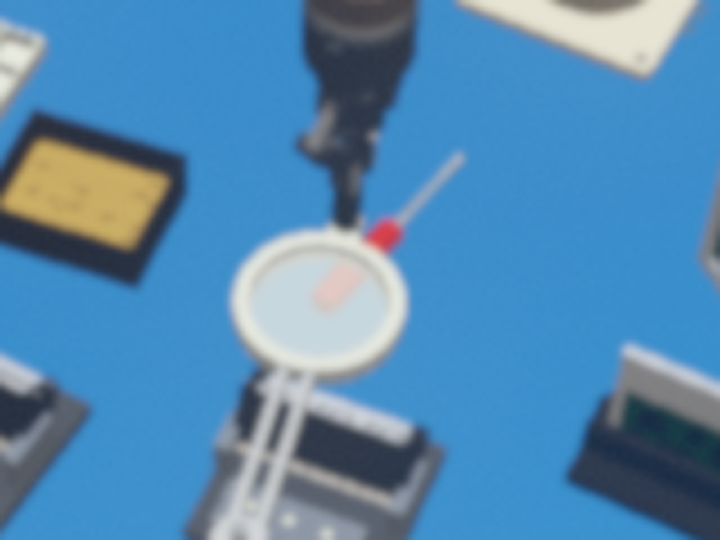

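View pics/w2.png

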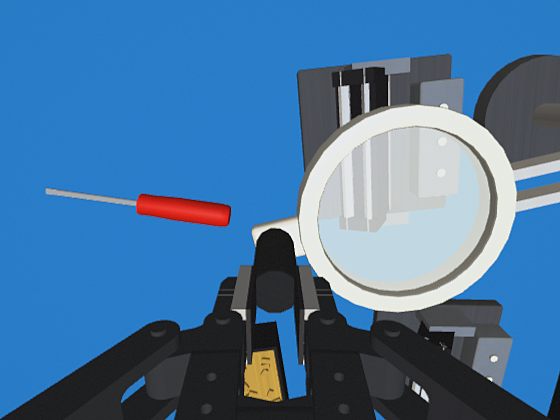

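Wrist view: the stub is pinched between the pads at about (275,270). The dock slot is visible at (360,150). Swinging towards -y on the arc.

Request:
apply_moves --targets '[0,-0.053,0.014,-0.1,0,0,0,0,-0.104,0.032,-0.2,0,0,0,0,-0.155,0.052,-0.3,0,0,0,0,-0.205,0.074,-0.4,0,0,0,0,-0.253,0.099,-0.5,0,0,0,0,-0.3,0.126,-0.6,0,0,0,0,-0.346,0.156,-0.7,0,0,0,0,-0.391,0.188,-0.8,0,0,0,0,-0.433,0.222,-0.9,0,0,0,0,-0.474,0.258,-1,0,0,0,0,-0.474,0.258,-1,0,0,0]'

```text
clock: 3.63
eef_pos: [0.5741, -0.1085, 0.2244]
tool_rot: [-0.177, 0.685, 0.173, 0.685]
ft_force: [-5.8, -5.3, 7.8]
grip_width: 0.0168
```

Run:
```python
from h import *
rec([0,-.474,.258],[-1,0,0]);st()
```

```text
t 3.63 pos [ 0.5741 -0.1085  0.2244] cmd [ 0.5736 -0.1037  0.2225] rotdiff [ 0.0017  0.0013 -0.006 ] F [-5.7511 -5.3108  7.8079] w 0.0168 j [-0.1837  0.4021  0.2929  1.4588 -0.0055  0.8868]
```

Request:
apply_moves --targets '[0,-0.053,0.014,-0.1,0,0,0,0,-0.104,0.032,-0.2,0,0,0,0,-0.155,0.052,-0.3,0,0,0,0,-0.205,0.074,-0.4,0,0,0,0,-0.253,0.099,-0.5,0,0,0,0,-0.3,0.126,-0.6,0,0,0,0,-0.346,0.156,-0.7,0,0,0,0,-0.391,0.188,-0.8,0,0,0,0,-0.391,0.188,-0.8,0,0,0,0,-0.391,0.188,-0.8,0,0,0]'

```text
clock: 4.47
eef_pos: [0.6622, -0.1724, 0.2245]
tool_rot: [-0.31, 0.637, 0.304, 0.637]
ft_force: [-3.4, -8.6, 4.6]
grip_width: 0.0163
```

Run:
```python
from h import *
rec([0,-.391,.188],[-.8,0,0]);st();snap('top','t3')
```

```text
t 4.47 pos [ 0.6622 -0.1724  0.2245] cmd [ 0.6618 -0.1668  0.2225] rotdiff [ 0.0035  0.0047 -0.0071] F [-3.3935 -8.5587  4.6373] w 0.0163 j [-0.2512  0.6318  0.6658  1.6002 -0.0072  0.4211]
```

View pics/t3.png

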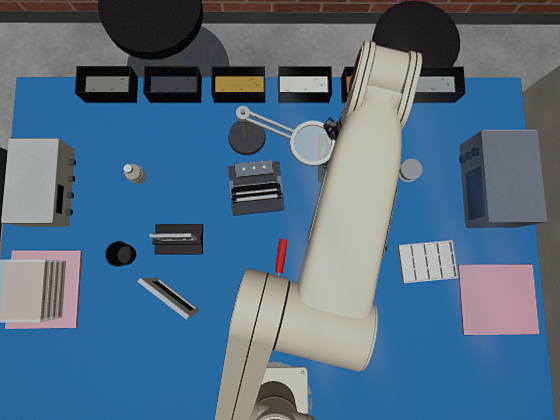

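Top view: the lens is now at (312,142), well clear of the dock at (257,187). Release, rise, look.

Request:
apply_moves --targets '[0,0,0,0,0,0,1,0,0,0,0,0,0,1,0,0,0,0,0,0,1,0,0,0,0,0,0,1,-0.45,0,0,0,0,0,1,-0.45,0,0,0,0,0,1,-0.45,0,0,0,0,0,1]'

```text
clock: 5.1
eef_pos: [0.6608, -0.1663, 0.3373]
tool_rot: [-0.308, 0.636, 0.308, 0.637]
ft_force: [0.9, -0.5, 2.8]
grip_width: 0.0856
```

Run:
```python
from h import *
rec([-.45,0,0],[0,0,0]);st();
p,M=getcmd()
row([.55,-.05,.34],down(.45))
row([.46,.1,.34],down(.0),([.55,-.05,.34],down(.45)))
```

```text
t 5.10 pos [ 0.6608 -0.1663  0.3373] cmd [ 0.6618 -0.1668  0.335 ] rotdiff [-0.0008 -0.0006 -0.0003] F [ 0.8855 -0.5377  2.7531] w 0.0856 j [-0.2467  0.7163  1.1172  1.9712  0.0004  0.4213]
row [-0.02   0.641  0.089] [0.904 0.    0.   ] rows needed 3.9
row [ 0.     0.697 -0.063] [0.9 0.  0. ] rows needed 4.2
```

Request:
apply_moves --targets '[0,0.64,0.09,0.9,0,0,1,0,0.64,0.09,0.9,0,0,1,0,0.64,0.09,0.9,0,0,1,0,0.64,0.09,0.9,0,0,1,0,0.64,0.09,0.9,0,0,1]'

```text
clock: 5.52
eef_pos: [0.5442, -0.0456, 0.3344]
tool_rot: [-0.158, 0.691, 0.161, 0.687]
ft_force: [0.5, 0.6, -0.1]
grip_width: 0.0851
```

Run:
```python
from h import *
rec([0,.64,.09],[.9,0,0]);st();row([.57,.1,.335],down(0))
```

```text
t 5.52 pos [ 0.5442 -0.0456  0.3344] cmd [ 0.5503 -0.0499  0.335 ] rotdiff [-0.0019  0.004   0.005 ] F [ 0.5286  0.6404 -0.0865] w 0.0851 j [-0.0849  0.3356  0.4781  1.7193  0.0022  1.032 ]
row [0.    0.505 0.333] [0.904 0.    0.   ] rows needed 3.6
```

Request:
apply_moves --targets '[0,0.505,0.333,0.904,0,0,1,0,0.505,0.333,0.904,0,0,1,0,0.505,0.333,0.904,0,0,1,0,0.505,0.333,0.904,0,0,1,0,0.505,0.333,0.904,0,0,1,0,0.505,0.333,0.904,0,0,1,0,0.505,0.333,0.904,0,0,1]'

```text
clock: 6.1
eef_pos: [0.5698, 0.0998, 0.3346]
tool_rot: [-0.001, 0.707, 0.001, 0.707]
ft_force: [-0.1, -0.2, -0.3]
grip_width: 0.085
```

Run:
```python
from h import *
rec([0,.505,.333],[.904,0,0]);st()
o=bot.get_obs();json.dump([o['eef_pos'].tolist(),o['tool_rot'].tolist()],open('w4pose.json','w'))
snap('wrist','w4');snap('top','t4');snap('scene','s4')
o=bot.get_obs();print(o['eef_pos'])
im=cv2.imread('pics/t4.png');cv2.imwrite('pics/t4c.png',cv2.resize(im[90:270,140:400],None,fx=3,fy=3,interpolation=cv2.INTER_CUBIC))
```

```text
t 6.10 pos [0.5698 0.0998 0.3346] cmd [0.57  0.1   0.335] rotdiff [-0.0024  0.0002 -0.0004] F [-0.0947 -0.2217 -0.3188] w 0.0850 j [ 0.1736  0.4056  0.581   1.7465 -0.0004  1.742 ]
[0.5699 0.0983 0.3349]
```

View pics/w4.png

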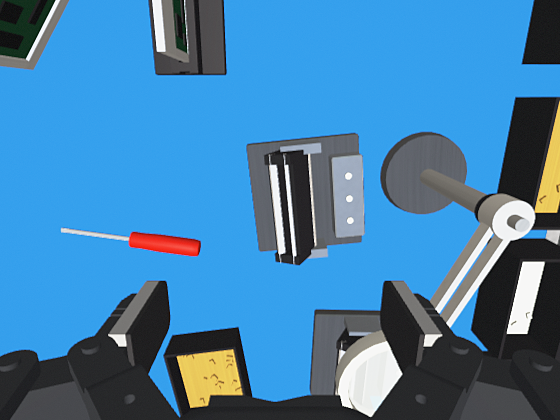

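View pics/t4c.png

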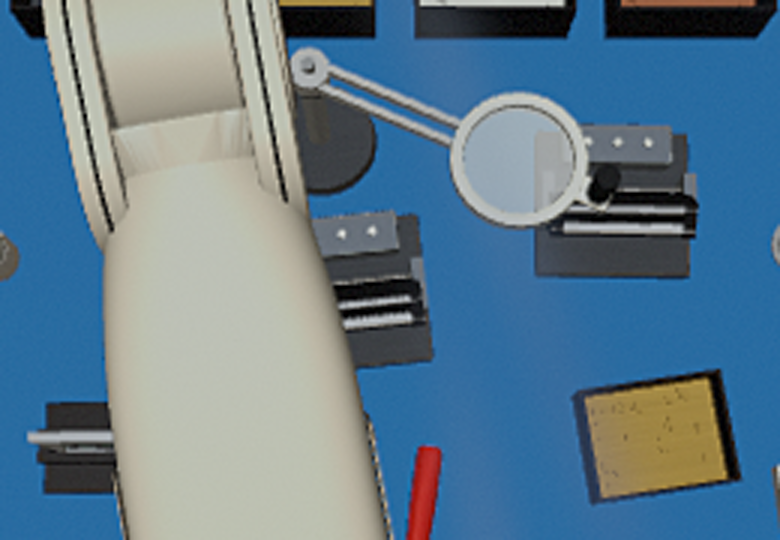

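Run:
```python
from h import *
pq=json.load(open('w4pose.json'));T=np.eye(4);T[:3,:3]=R.from_quat(pq[1]).as_matrix();T[:3,3]=pq[0]
P=bot.camera_params('wrist');X=pts(np.load('pics/w4.npy'),P,T@P['tool_from_camera'])
np.save('X4.npy',X)
im=cv2.imread('pics/w4.png')
cv2.imwrite('pics/w4c.png',cv2.resize(im[125:270,235:375],None,fx=5,fy=4.1,interpolation=cv2.INTER_CUBIC))
for v in (170,190,220,235):
    print(v,[ (u,*np.round(X[v,u]*1000).astype(int)) for u in range(262,330,3)])
```

```text
170 [(262, np.int64(552), np.int64(84), np.int64(19)), (265, np.int64(556), np.int64(85), np.int64(20)), (268, np.int64(561), np.int64(94), np.int64(67)), (271, np.int64(565), np.int64(95), np.int64(76)), (274, np.int64(568), np.int64(95), np.int64(74)), (277, np.int64(572), np.int64(94), np.int64(70)), (280, np.int64(576), np.int64(93), np.int64(66)), (283, np.int64(580), np.int64(92), np.int64(59)), (286, np.int64(582), np.int64(97), np.int64(86)), (289, np.int64(586), np.int64(97), np.int64(83)), (292, np.int64(590), np.int64(97), np.int64(83)), (295, np.int64(593), np.int64(96), np.int64(78)), (298, np.int64(597), np.int64(95), np.int64(73)), (301, np.int64(601), np.int64(94), np.int64(68)), (304, np.int64(606), np.int64(92), np.int64(60)), (307, np.int64(610), np.int64(91), np.int64(52)), (310, np.int64(615), np.int64(89), np.int64(45)), (313, np.int64(621), np.int64(85), np.int64(19)), (316, np.int64(625), np.int64(84), np.int64(18)), (319, np.int64(629), np.int64(85), np.int64(19)), (322, np.int64(633), np.int64(85), np.int64(20)), (325, np.int64(638), np.int64(84), np.int64(1
[... 2821 characters left out ...]
, (289, np.int64(588), np.int64(6), np.int64(60)), (292, np.int64(591), np.int64(16), np.int64(86)), (295, np.int64(595), np.int64(15), np.int64(83)), (298, np.int64(598), np.int64(16), np.int64(85)), (301, np.int64(603), np.int64(13), np.int64(79)), (304, np.int64(607), np.int64(10), np.int64(71)), (307, np.int64(612), np.int64(7), np.int64(64)), (310, np.int64(616), np.int64(5), np.int64(57)), (313, np.int64(621), np.int64(2), np.int64(49)), (316, np.int64(629), np.int64(-10), np.int64(19)), (319, np.int64(633), np.int64(-11), np.int64(17)), (322, np.int64(637), np.int64(-10), np.int64(19)), (325, np.int64(642), np.int64(-9), np.int64(19)), (328, np.int64(646), np.int64(-9), np.int64(20))]
```

View pics/w4c.png

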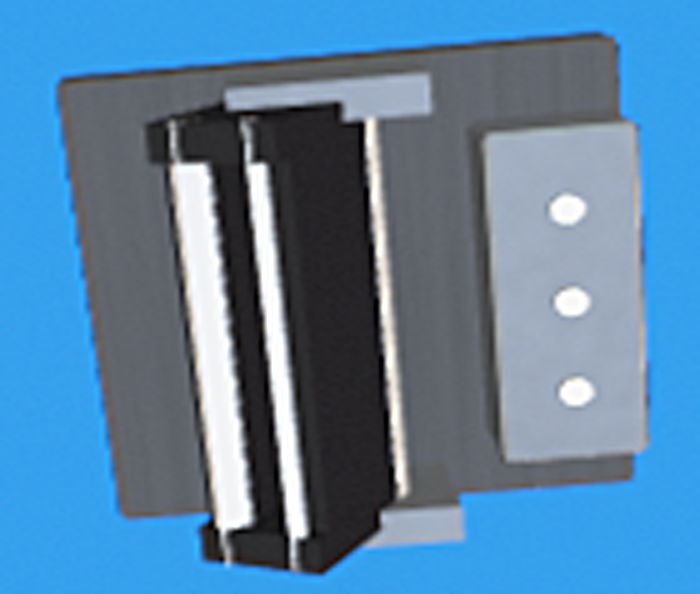

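Run:
```python
from h import *
X=np.load('X4.npy')
sub=X[120:275,235:375].reshape(-1,3)
b=sub[(sub[:,2]>.012)&(sub[:,2]<.026)];print('base rect',cv2.minAreaRect((b[:,:2]*1000).astype(np.float32)),np.median(b[:,2]))
# blue mask based bench contour
top=sub[(sub[:,2]>.05)&(sub[:,0]<.6)]
print('ydir extents')
def fr(psi): 
    ex=np.array([np.cos(psi),np.sin(psi),0]);ey=np.array([-np.sin(psi),np.cos(psi),0]);ez=np.array([0,0,1])
    c,s=np.cos(np.pi/6),np.sin(np.pi/6); return np.stack([c*ex+s*ez,ey,-s*ex+c*ez],1)
O=np.array([.58,.045,.08])
# yaw: minimise scatter of lip front edges: for each y bin min x of points z>.06
for psi in np.arange(.06,.17,.01):
    Q=(sub-O)@fr(psi); k=(np.abs(Q[:,1])<.045)&(np.abs(Q[:,2])<.004)&(np.abs(Q[:,0])<.04)
    q=Q[k]; h,_=np.histogram(q[:,0],np.arange(-.04,.04,.001)); print('%.2f'%psi,(h.astype(float)**2).sum(),k.sum())
```

```text
base rect ((612.4213256835938, 49.782955169677734), (150.17962646484375, 155.44186401367188), 5.794900894165039) 0.01891509807892386
ydir extents
0.06 52078.0 952
0.07 53402.0 948
0.08 54748.0 942
0.09 55358.0 946
0.10 56515.0 955
0.11 55645.0 945
0.12 55323.0 947
0.13 54523.0 943
0.14 54769.0 947
0.15 52687.0 941
0.16 49122.0 934
0.17 47164.0 932
```

```bash
cat >> h.py <<'E'
def fr(psi): 
    ex=np.array([np.cos(psi),np.sin(psi),0]);ey=np.array([-np.sin(psi),np.cos(psi),0]);ez=np.array([0,0,1])
    c,s=np.cos(np.pi/6),np.sin(np.pi/6); return np.stack([c*ex+s*ez,ey,-s*ex+c*ez],1)
E
python3 - <<'E'
from h import *
X=np.load('X4.npy');im=cv2.imread('pics/w4.png')
reg=X[120:275,235:375];col=im[120:275,235:375].mean(-1)
O=np.array([.58,.045,.08])
Q=(reg-O)@fr(.105)
W,S=700,5000
can=np.full((500,700,3),255,np.uint8)
k=(np.abs(Q[...,1])<.04)
for q,c in zip(Q[k],col[k]):
    x=int(350+q[0]*S);y=int(150-q[2]*S)
    if 0<=x<700 and 0<=y<500: cv2.circle(can,(x,y),2,(0,0,255) if c>150 else (0,0,0),-1)
for g in range(-60,70,10):
    cv2.line(can,(350+g*5,0),(350+g*5,500),(200,200,0) if g else (255,0,0),1);cv2.line(can,(0,150-g*5),(700,150-g*5),(200,200,0)if g else (255,0,0),1)
cv2.imwrite('pics/prof.png',can)
# y extents of end caps / lips
for nm,m in [('white',(col>170)&(np.abs(Q[...,2])<.01)&(Q[...,0]<.02)),('body',(Q[...,2]>-.012)&(Q[...,2]<.01)&(np.abs(Q[...,0])<.02))]:
    y=Q[m][:,1]; print(nm,np.percentile(y,[0.5,1,2,5,95,98,99,99.5])*1000)
E
```

```text
white [-60.8237 -57.929  -56.5905 -52.2312  53.6604  56.722   59.0143  63.7772]
body [-68.3443 -67.8391 -66.3884 -62.5828  67.7398  70.6798  70.8681  70.9616]
```

View pics/prof.png

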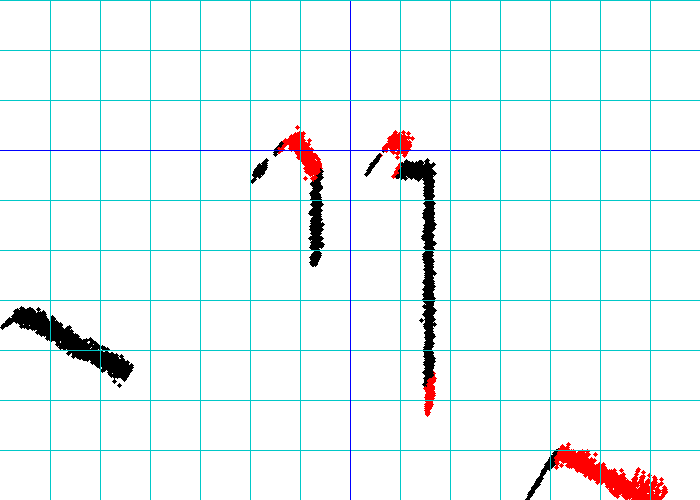

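Run:
```python
from h import *
X=np.load('X4.npy');reg=X[120:275,235:375]
O=np.array([.58,.045,.08]);F=fr(.105);Q=((reg-O)@F).reshape(-1,3)
for nm,lo,hi in [('front wall',[-.0095,-.05,-.02],[-.004,.05,-.006]),('rear body',[.012,-.05,-.04],[.019,.05,-.006])]:
    q=Q[np.all((Q>lo)&(Q<hi),1)];A=np.c_[q[:,1],q[:,2],np.ones(len(q))];s=np.linalg.lstsq(A,q[:,0],rcond=None)[0];print(nm,len(q),s)
q=Q[(Q[:,0]<-.009)&(Q[:,0]>-.012)&(np.abs(Q[:,2])<.006)&(abs(Q[:,1])<.05)];print('front lip top w',np.percentile(q[:,2],[50,80,95]))
q=Q[(Q[:,0]<.012)&(Q[:,0]>.009)&(Q[:,2]>-.001)&(Q[:,2]<.006)&(abs(Q[:,1])<.05)];print('rear lip top w',np.percentile(q[:,2],[20,50,80,95]),np.percentile(q[:,0],[5,50,95]))
print('origin',O+F@np.array([-.00155,.0009,.0015]))
# board in wrist view too
k=np.all((X>[.42,.18,.118])&(X<[.5,.36,.14]),-1);B=X[k];print('board',np.median(B,0),len(B)); 
# scene view check of dock and lens/hinge now
Xs=pts(np.load('pics/s4.npy'),bot.camera_params('scene'))
```

```text
front wall 418 [ 0.0012  0.0069 -0.0067]
rear body 934 [0.0021 0.0005 0.0158]
front lip top w [0.0009 0.002  0.0027]
rear lip top w [0.0004 0.0012 0.0021 0.0026] [0.0091 0.0103 0.0118]
origin [0.5778 0.0457 0.0805]
board [0.4627 0.2418 0.1326] 672
```

Run:
```python
from h import *
row([.461,.2765,.22],down(0))
```

```text
row [ 0.46   0.706 -0.436] [-0.  0.  0.] rows needed 5.7
```

Request:
apply_moves --targets '[0,0.706,-0.436,0,0,0,1,0,0.706,-0.436,0,0,0,1,0,0.706,-0.436,0,0,0,1,0,0.706,-0.436,0,0,0,1,0,0.706,-0.436,0,0,0,1,0.46,0.706,-0.436,0,0,0,1,0.46,0.706,-0.436,0,0,0,1,0.46,0.706,-0.436,0,0,0,1,0.46,0.706,-0.436,0,0,0,1,0.46,0.706,-0.436,0,0,0,1]'

```text
clock: 7.08
eef_pos: [0.46, 0.2744, 0.2187]
tool_rot: [-0.0, 0.708, -0.001, 0.706]
ft_force: [0.7, 0.3, 1.2]
grip_width: 0.0853
```

Run:
```python
from h import *
rec([.46,.706,-.436],[0,0,0]);st()
o=bot.get_obs();T=np.eye(4);T[:3,:3]=R.from_quat(o['tool_rot']).as_matrix();T[:3,3]=o['eef_pos']
P=bot.camera_params('wrist');snap('wrist','w5');X=pts(np.load('pics/w5.npy'),P,T@P['tool_from_camera'])
k=np.all((X>[.44,.2,.12])&(X<[.48,.36,.145]),-1);B=X[k];print(np.median(B,0),B.min(0),B.max(0),len(B),cv2.minAreaRect((B[:,:2]*1000).astype(np.float32)))
B=B[B[:,2]>.127];s=np.polyfit(B[:,1],B[:,0],1);print('x at y=.2765',np.polyval(s,.2765),'slope',s[0],np.percentile(B[:,0],[3,97]),'ylim',np.percentile(B[:,1],[0.3,99.7]))
row([.461,.2765,.088],down(0))
```

```text
t 7.08 pos [0.46   0.2744 0.2187] cmd [0.461  0.2765 0.22  ] rotdiff [ 0.0014  0.0036 -0.0022] F [0.699  0.2953 1.2048] w 0.0853 j [ 0.5379  0.3091  0.1443  1.4102 -0.      2.1101]
[0.4608 0.2803 0.1331] [0.4565 0.22   0.1259] [0.4648 0.3303 0.1354] 1612 ((460.588134765625, 275.1409606933594), (7.913717269897461, 110.31230163574219), 0.2692161798477173)
x at y=.2765 0.46071795783209585 slope -0.0037958701310549735 [0.4569 0.4646] ylim [0.2206 0.3301]
row [ 0.528 -0.    -0.   ] [-0.  0.  0.] rows needed 3.2
```

View pics/w5.png

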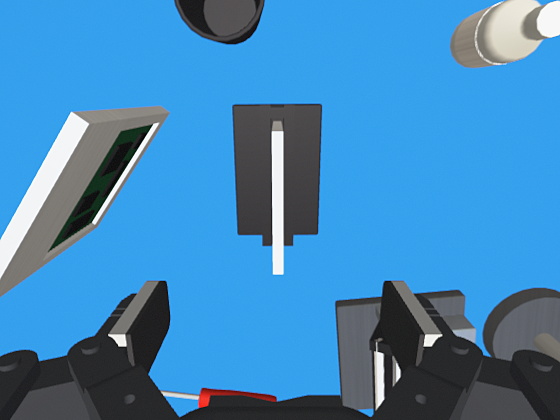

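Wrist view: the white top edge of the small board runs (278,130)–(278,275), 7.9 × 110.3 mm at (0.4606, 0.2753). That matches the 8 × 110 description. Descend and grip.

Request:
apply_moves --targets '[0.53,-0.004,-0.002,0,0,0,1,0.53,-0.004,-0.002,0,0,0,1,0.53,-0.004,-0.002,0,0,0,1,0.53,-0.004,-0.002,0,0,0,1,0.53,-0.004,-0.002,0,0,0,0,0.53,-0.004,-0.002,0,0,0,0,0.53,-0.004,-0.002,0,0,0,0,0.53,-0.004,-0.002,0,0,0,0,0.53,-0.004,-0.002,0,0,0,0,0.53,-0.004,-0.002,0,0,0,0,0.53,-0.004,-0.002,0,0,0,0,0.53,-0.004,-0.002,0,0,0,0]'

```text
clock: 8.13
eef_pos: [0.4615, 0.2758, 0.0887]
tool_rot: [0.001, 0.706, 0.001, 0.708]
ft_force: [0.1, -0.5, 6.2]
grip_width: 0.0059
```

Run:
```python
from h import *
rec([.53,-.004,-.002],[0,0,0]);st()
```

```text
t 8.13 pos [0.4615 0.2758 0.0887] cmd [0.4605 0.2755 0.0875] rotdiff [-0.0001 -0.0028  0.0017] F [ 0.1483 -0.5181  6.2067] w 0.0059 j [ 0.5386  0.385  -0.0947  1.0878  0.      2.1093]
```

```bash
cat >> h.py <<'E'
F=fr(.1035);O=np.array([.578,.0457,.0803]);MI=np.stack([-F[:,2],F[:,1],F[:,0]],1)
def ins(w,dx=0,dy=0): return O+F@np.array([dx,dy,w+.0167])
E
python3 - <<'E'
from h import *
print(MI,ins(.12))
p,M=getcmd()
a=[p[0],p[1],p[2]+.17]
row(a,M)
mid=[.50,.16,.26]
Mm=down(.05)@R.from_rotvec([0,0,0]).as_matrix()
row(ins(.11),MI,(a,M))
E
```

```text
[[ 0.4973 -0.1033  0.8614]
 [ 0.0517  0.9946  0.0895]
 [-0.866   0.      0.5   ]] [0.51   0.0386 0.1987]
row [-0.68  0.    0.  ] [0. 0. 0.] rows needed 4.1
row [ 0.27  -0.945  0.218] [-0.202 -1.046  0.054] rows needed 6.0
```

Request:
apply_moves --targets '[-0.1,0,0,0,0,0,0,-0.2,0,0,0,0,0,0,-0.3,0,0,0,0,0,0,-0.45,0,0,0,0,0,0,-0.6,0,0,0,0,0,0,-0.68,0,0,0,0,0,0,-0.68,0,0,0,0,0,0]'

```text
clock: 8.72
eef_pos: [0.4626, 0.2764, 0.2625]
tool_rot: [0.002, 0.704, 0.002, 0.71]
ft_force: [-0.1, 1.4, -1.4]
grip_width: 0.0059
```

Run:
```python
from h import *
rec([-.68,0,0],[0,0,0]);st();snap('scene','s6');p,_=snap('wrist','w6')
im=cv2.imread('pics/s6.png');cv2.imwrite('pics/s6c.png',cv2.resize(im[120:300,240:480],None,fx=3.2,fy=3.2,interpolation=cv2.INTER_CUBIC))
p,M=getcmd()
t=(ins(.11)+p)/2; Mh=M@R.from_rotvec(R.from_matrix(M.T@MI).as_rotvec()/2).as_matrix()
row(t,Mh);row(ins(.11),MI,(t,Mh))
```

```text
t 8.72 pos [0.4626 0.2764 0.2625] cmd [0.4605 0.2755 0.2575] rotdiff [-0.0001 -0.0083  0.0049] F [-0.1429  1.4082 -1.3812] w 0.0059 j [ 0.5387  0.295   0.2373  1.5034 -0.      2.1094]
row [ 0.135 -0.473  0.109] [-0.101 -0.523  0.027] rows needed 3.0
row [ 0.149 -0.479  0.047] [-0.101 -0.523  0.027] rows needed 3.0
```

View pics/s6c.png

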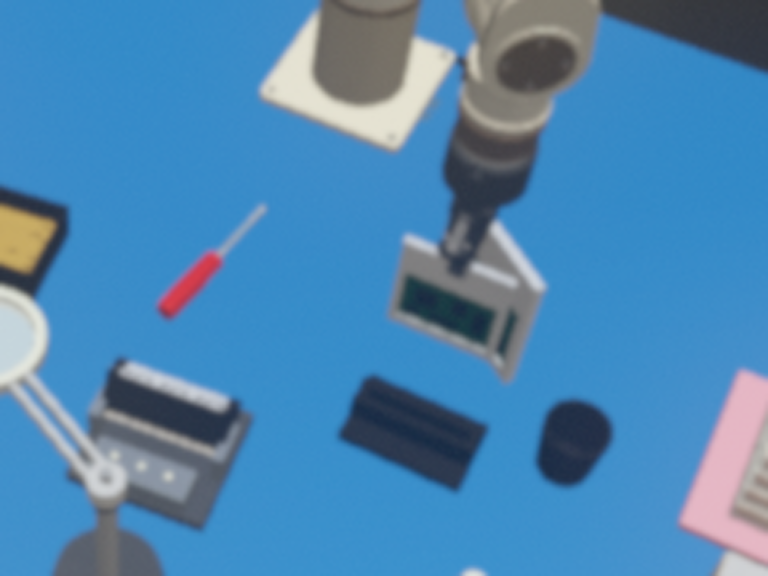

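View pics/w6.png

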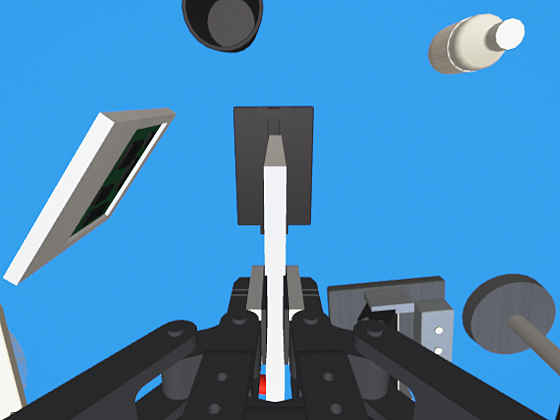

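Scene and wrist views: the board is gripped square, clear of the holder. Moving in two legs to 50 mm off the slot mouth.

Request:
apply_moves --targets '[0.135,-0.473,0.109,-0.101,-0.523,0.027,0,0.135,-0.473,0.109,-0.101,-0.523,0.027,0,0.135,-0.473,0.109,-0.101,-0.523,0.027,0,0.135,-0.473,0.109,-0.101,-0.523,0.027,0,0.135,-0.473,0.109,-0.101,-0.523,0.027,0]'

```text
clock: 9.23
eef_pos: [0.484, 0.1535, 0.2188]
tool_rot: [-0.013, 0.612, 0.02, 0.79]
ft_force: [0.1, 0.1, -2.3]
grip_width: 0.0062
```

Request:
apply_moves --targets '[0.149,-0.479,0.047,-0.101,-0.523,0.027,0,0.149,-0.479,0.047,-0.101,-0.523,0.027,0,0.149,-0.479,0.047,-0.101,-0.523,0.027,0,0.149,-0.479,0.047,-0.101,-0.523,0.027,0,0.149,-0.479,0.047,-0.101,-0.523,0.027,0,0.149,-0.479,0.047,-0.101,-0.523,0.027,0,0.149,-0.479,0.047,-0.101,-0.523,0.027,0,0.149,-0.479,0.047,-0.101,-0.523,0.027,0]'

```text
clock: 9.9
eef_pos: [0.5159, 0.0402, 0.1905]
tool_rot: [-0.026, 0.499, 0.046, 0.865]
ft_force: [0.9, -0.1, -1.5]
grip_width: 0.006
```

Run:
```python
from h import *
rec([.135,-.473,.109],[-.101,-.523,.027]);rec([.149,-.479,.047],[-.101,-.523,.027]);st()
def board(tag):
    o=bot.get_obs();T=np.eye(4);T[:3,:3]=R.from_quat(o['tool_rot']).as_matrix();T[:3,3]=o['eef_pos']
    print('tcp in slot',(o['eef_pos']-O)@F*1000, 'rot err',R.from_matrix(MI.T@T[:3,:3]).as_rotvec())
    P=bot.camera_params('wrist');snap('wrist',tag);return pts(np.load(f'pics/{tag}.npy'),P,T@P['tool_from_camera'])
X=board('w7');np.save('X7.npy',X)
Q=((X-O)@F)*1000
k=(np.abs(Q[...,0])<20)&(np.abs(Q[...,1])<80)&(Q[...,2]>158)&(Q[...,2]<185)
q=Q[k];print('board top',len(q),np.median(q,0),np.percentile(q,[1,99],0))
```

```text
t 9.90 pos [0.5159 0.0402 0.1905] cmd [0.5149 0.039  0.19  ] rotdiff [-0.002  -0.0011  0.0016] F [ 0.9348 -0.1003 -1.4694] w 0.0060 j [ 0.064  -0.1146 -0.5651  0.5961  0.0213  1.5347]
tcp in slot [  1.1528   0.9518 126.5874] rot err [-0.0019 -0.001   0.0015]
board top 6274 [  0.958   12.1422 171.279 ] [[-14.5818 -47.7708 163.0285]
 [ 16.6482  55.4346 184.4589]]
```

View pics/w7.png

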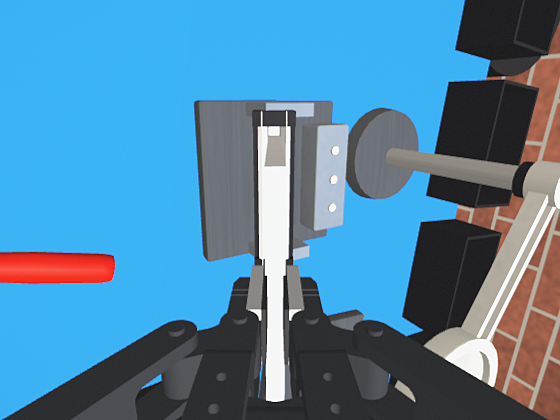

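Run:
```python
from h import *
X=np.load('X7.npy');Q=((X-O)@F)*1000
m=(np.abs(Q[...,0])<8)&(Q[...,1]>20)&(Q[...,1]<54)&(Q[...,2]>166)&(Q[...,2]<175)
q=Q[m];print('top edge u',np.percentile(q[:,0],[2,50,98]),'w',np.median(q[:,2]))
A=np.polyfit(q[:,1],q[:,0],1);print('u vs y',A)
m=(np.abs(Q[...,0])<8)&(Q[...,1]>50)&(Q[...,1]<62)&(Q[...,2]>60)&(Q[...,2]<165)
q=Q[m];print('end face',len(q),'y',np.percentile(q[:,1],[10,50,90]))
for a in range(60,170,20):
    s=q[(q[:,2]>a)&(q[:,2]<a+20)]
    if len(s)>5: print(a,len(s),'u',np.percentile(s[:,0],[3,50,97]),'y',np.median(s[:,1]))
# lips visible
m=(Q[...,2]<6)&(Q[...,2]>-8)&(np.abs(Q[...,0])<25)&(np.abs(Q[...,1])<80)
q=Q[m];print(len(q),np.percentile(q[:,1],[1,99]),np.percentile(q[:,0],[1,99]))
for w in (.07,.045,.02,.012): row(ins(w),MI)
```

```text
top edge u [-2.8549  0.8703  4.8809] w 171.1566771955548
u vs y [-0.0013  1.0676]
end face 459 y [55.3478 55.502  55.6154]
60 41 u [-3.08    0.7524  4.4049] y 55.571161389060165
80 52 u [-3.1439  0.4889  4.1309] y 55.5719171382837
100 76 u [-2.9255  0.7805  4.3962] y 55.53181756078163
120 102 u [-2.8792  0.7992  4.531 ] y 55.47933616491206
140 145 u [-2.8218  0.8155  4.6964] y 55.45513856483785
160 43 u [-2.9062  1.2014  4.6028] y 55.39580477012697
3477 [-62.6527  69.7452] [-16.9385  17.2518]
row [0.16  0.001 0.   ] [-0. -0.  0.] rows needed 1.0
row [0.26  0.001 0.   ] [-0. -0.  0.] rows needed 1.6
row [0.36  0.001 0.   ] [-0. -0.  0.] rows needed 2.2
row [0.392 0.001 0.   ] [-0. -0.  0.] rows needed 2.4
```

Board in the slot frame: u = +0.75 mm, y = +0.5 mm, square, centre 111 mm out. So I need 99 mm along tool x (0.396) and −0.003 in z. Inserting gently.

Request:
apply_moves --targets '[0.06,-0.001,-0.003,0,0,0,0,0.12,-0.001,-0.003,0,0,0,0,0.16,-0.001,-0.003,0,0,0,0,0.19,-0.001,-0.003,0,0,0,0,0.21,-0.001,-0.003,0,0,0,0,0.23,-0.001,-0.003,0,0,0,0,0.25,-0.001,-0.003,0,0,0,0,0.27,-0.001,-0.003,0,0,0,0,0.27,-0.001,-0.003,0,0,0,0]'

```text
clock: 10.7
eef_pos: [0.5481, 0.0418, 0.1303]
tool_rot: [-0.026, 0.499, 0.045, 0.865]
ft_force: [-0.1, -0.1, -2.5]
grip_width: 0.0059
```

Run:
```python
from h import *
rec([.27,-.001,-.003],[0,0,0]);st()
o=bot.get_obs();print((o['eef_pos']-O)@F*1000,o['ft_force']@F,o['ft_torque']@F)
```

```text
t 10.70 pos [0.5481 0.0418 0.1303] cmd [0.5478 0.0421 0.1312] rotdiff [-0.      0.0001  0.0001] F [-0.1024 -0.1116 -2.5366] w 0.0059 j [ 0.0642  0.0254 -0.6112  0.4112  0.0197  1.5368]
[-1.1239 -0.768  58.4028] [-1.3664 -0.1004 -2.1401] [0.0363 0.5187 0.018 ]
```

Request:
apply_moves --targets '[0.02,0.001,0.003,0,0,0,0,0.04,0.001,0.003,0,0,0,0,0.06,0.001,0.003,0,0,0,0,0.08,0.001,0.003,0,0,0,0,0.1,0.001,0.003,0,0,0,0,0.11,0.001,0.003,0,0,0,0,0.12,0.001,0.003,0,0,0,0,0.128,0.001,0.003,0,0,0,0,0.13,0.001,0.003,0,0,0,0,0.13,0.001,0.003,0,0,0,0]'

```text
clock: 11.53
eef_pos: [0.5651, 0.0436, 0.1053]
tool_rot: [-0.026, 0.498, 0.045, 0.866]
ft_force: [-12.3, -1.0, 14.0]
grip_width: 0.0062
```

Run:
```python
from h import *
rec([.13,.001,.003],[0,0,0]);st()
o=bot.get_obs();print((o['eef_pos']-O)@F*1000,o['ft_force']@F,o['ft_torque']@F)
T=np.eye(4);T[:3,:3]=R.from_quat(o['tool_rot']).as_matrix();T[:3,3]=o['eef_pos']
P=bot.camera_params('wrist');snap('wrist','w8');X=pts(np.load('pics/w8.npy'),P,T@P['tool_from_camera']);Q=((X-O)@F)*1000
m=(np.abs(Q[...,0])<8)&(Q[...,1]>20)&(Q[...,1]<54)&(Q[...,2]>60)&(Q[...,2]<90)
q=Q[m];print('top edge u',np.percentile(q[:,0],[2,50,98]),'w',np.percentile(q[:,2],[20,50,80]))
```

```text
t 11.53 pos [0.5651 0.0436 0.1053] cmd [0.5646 0.0441 0.1034] rotdiff [ 0.0001 -0.0032 -0.0003] F [-12.3031  -0.9923  13.9687] w 0.0062 j [ 0.0662  0.0946 -0.6182  0.3316  0.0183  1.5387]
[ 1.2388 -0.7244 28.1564] [-3.7022  0.2841 18.2671] [-0.0278  1.3684  0.038 ]
top edge u [-2.6823  1.2933  5.0343] w [72.2078 72.7559 73.2527]
```

View pics/w8.png

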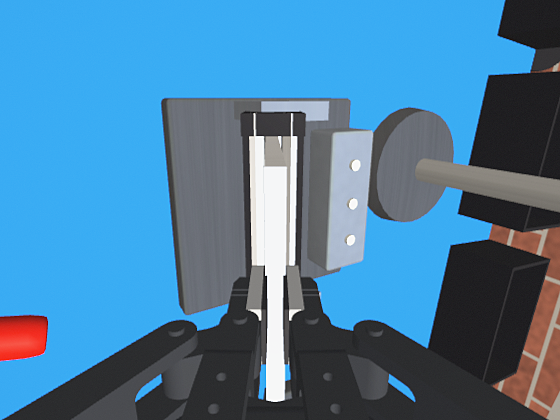

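Board top at 72.8 mm (home = 72) with an 18 N seating force, so it is on the floor. Release and retreat along the slot axis.

Request:
apply_moves --targets '[0,0,0,0,0,0,1,0,0,0,0,0,0,1,0,0,0,0,0,0,1,0,0,0,0,0,0,1,0,0,0,0,0,0,1,-0.1,0,0,0,0,0,1,-0.25,0,0,0,0,0,1,-0.4,0,0,0,0,0,1,-0.5,0,0,0,0,0,1,-0.5,0,0,0,0,0,1,-0.5,0,0,0,0,0,1]'

```text
clock: 12.5
eef_pos: [0.5034, 0.0373, 0.2134]
tool_rot: [-0.026, 0.497, 0.045, 0.866]
ft_force: [-0.2, 0.4, 0.3]
grip_width: 0.0853
```

Run:
```python
from h import *
rec([-.5,0,0],[0,0,0]);st()
o=bot.get_obs()
T=np.eye(4);T[:3,:3]=R.from_quat(o['tool_rot']).as_matrix();T[:3,3]=o['eef_pos']
P=bot.camera_params('wrist');snap('wrist','w9');X=pts(np.load('pics/w9.npy'),P,T@P['tool_from_camera']);Q=((X-O)@F)*1000
m=(np.abs(Q[...,0])<9)&(np.abs(Q[...,1])<60)&(Q[...,2]>60)&(Q[...,2]<90)
q=Q[m];print(len(q),'top u',np.percentile(q[:,0],[2,50,98]),'w',np.percentile(q[:,2],[5,50,95]),'y',np.percentile(q[:,1],[.5,99.5]))
k=np.abs(q[:,1])<50;print('u slope',np.polyfit(q[k,1],q[k,0],1),'w slope',np.polyfit(q[k,1],q[k,2],1))
snap('scene','s9')
im=cv2.imread('pics/s9.png');cv2.imwrite('pics/s9c.png',cv2.resize(im[120:300,160:400],None,fx=3.2,fy=3.2,interpolation=cv2.INTER_CUBIC))
Xs=pts(np.load('pics/s9.npy'),bot.camera_params('scene'))
m=np.all((Xs>[.55,-.25,.19])&(Xs<[.78,-.0,.215]),-1);L=Xs[m]
m=np.all((Xs>[.55,-.3,.235])&(Xs<[.78,-.05,.275]),-1);print('handle',Xs[m].mean(0),np.median(Xs[m],0),np.ptp(Xs[m],0),m.sum())
```

```text
t 12.50 pos [0.5034 0.0373 0.2134] cmd [0.5025 0.0377 0.2117] rotdiff [-0.     -0.0046 -0.0002] F [-0.1635  0.3982  0.2693] w 0.0853 j [ 0.0595 -0.1653 -0.5448  0.6637  0.0219  1.5328]
1583 top u [-5.1421 -1.397   2.1964] w [71.5296 72.7341 73.7703] y [-55.6509  53.9831]
u slope [ 0.0007 -1.386 ] w slope [-0.0014 72.7298]
handle [ 0.665  -0.1683  0.2508] [ 0.6656 -0.1678  0.2537] [0.0246 0.0211 0.0264] 60
```

View pics/w9.png

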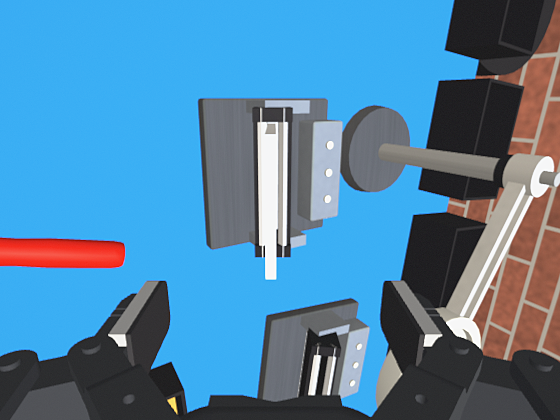

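View pics/s9c.png

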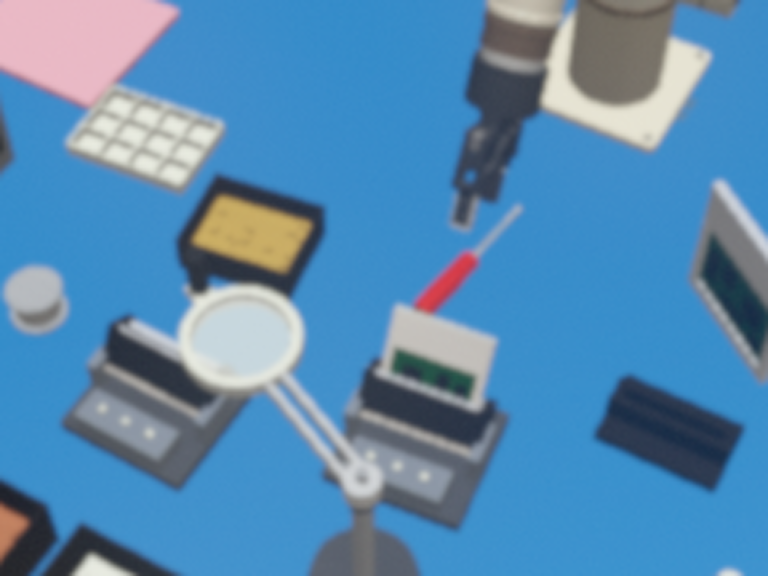

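Wrist and scene views: the board sits in the dock, its top edge at 72.7 mm out, y ≈ −0.8 mm and u ≈ −1.4 mm, so the centre is 12.7 mm out — home. The lens handle is at about (0.664,−0.170). Going back to it.

Run:
```python
from h import *
p,M=getcmd()
print('board centre',O+F@np.array([-.0014,-.0008,.0127]))
D=down(.4); Mh=M@R.from_rotvec(R.from_matrix(M.T@D).as_rotvec()*.6).as_matrix()
a=[.50,.02,.32];b=[.59,-.08,.335];c=[.663,-.170,.335];
row(a,Mh);row(b,D,(a,Mh));row(c,down(.9),(b,D))
```

```text
board centre [0.5706 0.0441 0.0906]
row [-0.384 -0.069  0.202] [-0.348  0.623  0.093] rows needed 2.9
row [-0.001 -0.485  0.24 ] [-0.232  0.416  0.062] rows needed 3.2
row [ 0.    -0.445  0.129] [-1.  0.  0.] rows needed 4.0
```

Request:
apply_moves --targets '[-0.384,-0.069,0.202,-0.348,0.623,0.093,1,-0.384,-0.069,0.202,-0.348,0.623,0.093,1,-0.384,-0.069,0.202,-0.348,0.623,0.093,1,-0.384,-0.069,0.202,-0.348,0.623,0.093,1,-0.384,-0.069,0.202,-0.348,0.623,0.093,1]'

```text
clock: 13.02
eef_pos: [0.5049, 0.0193, 0.3232]
tool_rot: [-0.096, 0.621, 0.103, 0.771]
ft_force: [3.1, 0.8, 1.6]
grip_width: 0.0856
```

Request:
apply_moves --targets '[0,-0.485,0.24,-0.232,0.416,0.062,1,0,-0.485,0.24,-0.232,0.416,0.062,1,0,-0.485,0.24,-0.232,0.416,0.062,1,0,-0.485,0.24,-0.232,0.416,0.062,1,0,-0.485,0.24,-0.232,0.416,0.062,1]'

```text
clock: 13.43
eef_pos: [0.5929, -0.0838, 0.3278]
tool_rot: [-0.139, 0.696, 0.139, 0.691]
ft_force: [-1.3, 0.1, -0.5]
grip_width: 0.0855
```

Request:
apply_moves --targets '[0,-0.445,0.129,-1,0,0,1,0,-0.445,0.129,-1,0,0,1,0,-0.445,0.129,-1,0,0,1,0,-0.445,0.129,-1,0,0,1,0,-0.445,0.129,-1,0,0,1,0,-0.445,0.129,-1,0,0,1,0,-0.445,0.129,-1,0,0,1]'

```text
clock: 14.02
eef_pos: [0.6623, -0.1689, 0.3346]
tool_rot: [-0.307, 0.637, 0.307, 0.637]
ft_force: [0.8, -0.1, -0.2]
grip_width: 0.0849
```

Run:
```python
from h import *
rec([-.384,-.069,.202],[-.348,.623,.093]);rec([0,-.485,.24],[-.232,.416,.062]);rec([0,-.445,.129],[-1,0,0]);st()
o=bot.get_obs();T=np.eye(4);T[:3,:3]=R.from_quat(o['tool_rot']).as_matrix();T[:3,3]=o['eef_pos']
P=bot.camera_params('wrist');snap('wrist','w10');X=pts(np.load('pics/w10.npy'),P,T@P['tool_from_camera'])
m=np.all((X>[.6,-.23,.25])&(X<[.72,-.1,.265]),-1);print(X[m].mean(0),np.ptp(X[m],0),m.sum())
c=X[m].mean(0)
row([c[0],c[1],.2225],down(.9))
```

```text
t 14.02 pos [ 0.6623 -0.1689  0.3346] cmd [ 0.6631 -0.1697  0.3348] rotdiff [0.0016 0.     0.0008] F [ 0.7804 -0.0755 -0.2305] w 0.0849 j [-0.2498  0.7226  1.1219  1.9706  0.0001  0.4225]
[ 0.6618 -0.1729  0.2576] [0.0212 0.0211 0.01  ] 705
row [ 0.449 -0.004 -0.013] [ 0.    -0.     0.001] rows needed 2.7
```

View pics/w10.png

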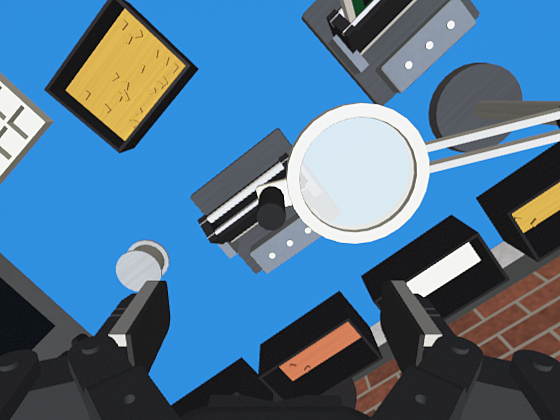

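Request:
apply_moves --targets '[0.45,-0.004,-0.013,0,0,0,1,0.45,-0.004,-0.013,0,0,0,1,0.45,-0.004,-0.013,0,0,0,1,0.45,-0.004,-0.013,0,0,0,0,0.45,-0.004,-0.013,0,0,0,0,0.45,-0.004,-0.013,0,0,0,0,0.45,-0.004,-0.013,0,0,0,0,0.45,-0.004,-0.013,0,0,0,0,0.45,-0.004,-0.013,0,0,0,0,0.45,-0.004,-0.013,0,0,0,0]'

```text
clock: 14.9
eef_pos: [0.664, -0.1744, 0.2264]
tool_rot: [-0.31, 0.635, 0.305, 0.639]
ft_force: [-0.3, -0.5, 6.4]
grip_width: 0.0008
```

Run:
```python
from h import *
rec([.45,-.004,-.013],[0,0,0]);st()
p,M=getcmd();h=np.array([.775,.078]);v=p[:2]-h;print(np.linalg.norm(v))
for k in range(1,12):
    a=-k*.05; c,s=np.cos(a),np.sin(a); w=np.array([[c,-s],[s,c]])@v
    row([*(h+w),p[2]],R.from_rotvec([0,0,a]).as_matrix()@M)
```

```text
t 14.90 pos [ 0.664  -0.1744  0.2264] cmd [ 0.6618 -0.1729  0.2223] rotdiff [ 0.0004 -0.0026 -0.008 ] F [-0.3366 -0.4771  6.4486] w 0.0008 j [-0.2563  0.6336  0.6738  1.6025 -0.001   0.4147]
0.27522863406010145
row [-0.     0.054 -0.012] [0.1 0.  0. ] rows needed 0.4
row [-0.     0.108 -0.022] [0.2 0.  0. ] rows needed 0.8
row [-0.     0.163 -0.028] [0.3 0.  0. ] rows needed 1.2
row [-0.     0.217 -0.032] [0.4 0.  0. ] rows needed 1.6
row [-0.     0.272 -0.033] [0.5 0.  0. ] rows needed 2.0
row [-0.     0.327 -0.032] [0.6 0.  0. ] rows needed 2.4
row [-0.     0.382 -0.028] [0.7 0.  0. ] rows needed 2.8
row [-0.     0.437 -0.021] [0.8 0.  0. ] rows needed 3.2
row [-0.     0.491 -0.011] [0.9 0.  0. ] rows needed 3.6
row [-0.     0.545  0.002] [1. 0. 0.] rows needed 4.0
row [-0.     0.598  0.017] [1.1 0.  0. ] rows needed 4.4
```

The opening reads 0.0008, so the pads have missed the stub. Looking before moving.

Run:
```python
from h import *
st();snap('wrist','w11');snap('top','t11');snap('scene','s11')
im=cv2.imread('pics/s11.png');cv2.imwrite('pics/s11c.png',cv2.resize(im[120:300,160:400],None,fx=3.2,fy=3.2,interpolation=cv2.INTER_CUBIC))
o=bot.get_obs();T=np.eye(4);T[:3,:3]=R.from_quat(o['tool_rot']).as_matrix();T[:3,3]=o['eef_pos']
P=bot.camera_params('wrist');X=pts(np.load('pics/w11.npy'),P,T@P['tool_from_camera']);np.save('X11.npy',X)
```

```text
t 14.90 pos [ 0.664  -0.1744  0.2264] cmd [ 0.6618 -0.1729  0.2223] rotdiff [ 0.0004 -0.0026 -0.008 ] F [-0.3366 -0.4771  6.4486] w 0.0008 j [-0.2563  0.6336  0.6738  1.6025 -0.001   0.4147]
```

View pics/w11.png

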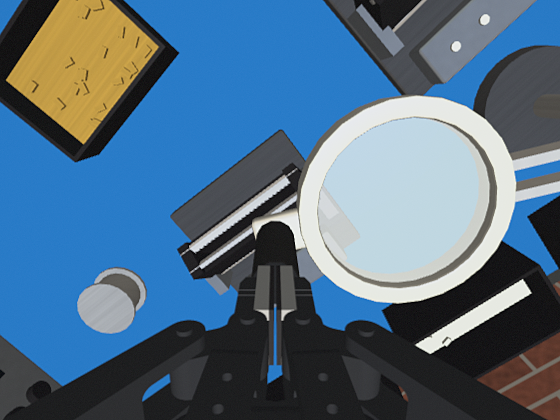

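View pics/s11c.png

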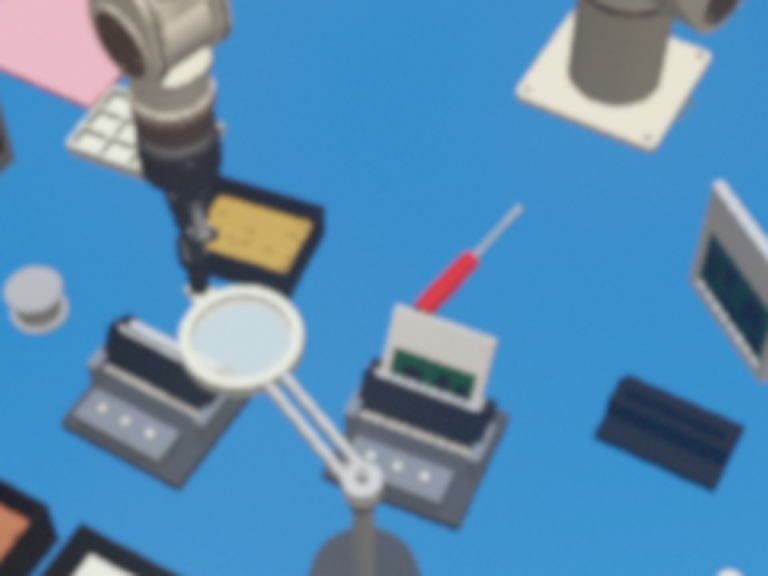

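Run:
```python
from h import *
X=np.load('X11.npy')
o=bot.get_obs();M=R.from_quat(o['tool_rot']).as_matrix()
Q=(X-o['eef_pos'])@M*1000
for u,v in [(276,230),(276,240),(276,255),(262,240),(292,240),(260,280),(288,280),(275,275),(275,330)]: print(u,v,X[v,u],Q[v,u])
Xt=pts(np.load('pics/t11.npy'),bot.camera_params('top'))
Xs=pts(np.load('pics/s11.npy'),bot.camera_params('scene'))
```

```text
276 230 [ 0.6551 -0.1665  0.2204] [ 5.9759 11.9234  0.5044]
276 240 [ 0.6551 -0.1666  0.2341] [-7.7862 11.749   0.4578]
276 255 [ 0.655  -0.1667  0.2518] [-25.4243  11.6087   0.398 ]
262 240 [ 0.6524 -0.1735  0.2289] [-2.5208  9.6565 -6.6013]
292 240 [ 0.6643 -0.1631  0.2217] [4.7221 6.7753 8.9363]
260 280 [ 0.6506 -0.1712  0.2761] [-49.7337  12.0957  -5.7706]
288 280 [ 0.6573 -0.1629  0.2759] [-49.5624  12.0039   4.886 ]
275 275 [ 0.6602 -0.1714  0.2574] [-31.0071   4.6217  -0.0496]
275 330 [ 0.8279 -0.3033 -0.0004] [ 228.5103 -206.6353    0.1852]
```

Run:
```python
from h import *
X=np.load('X11.npy');o=bot.get_obs();M=R.from_quat(o['tool_rot']).as_matrix();Q=(X-o['eef_pos'])@M*1000
for u in (256,264,275,286): 
    print(u,[(v,*np.round(Q[v,u]).astype(int).tolist()) for v in range(250,330,6)])
print('first grasp w2')
P=bot.camera_params('wrist');d=np.load('pics/w2.npy')
Q=pts(d,P,P['tool_from_camera'])*1000
for u in (242,250,264,275,300,310): 
    print(u,[(v,*np.round(Q[v,u]).astype(int).tolist()) for v in range(226,330,8)])
Q=pts(np.load('pics/w6.npy'),P,P['tool_from_camera'])*1000
print('board');
for u in (252,260,292,298): 
    print(u,[(v,*np.round(Q[v,u]).astype(int).tolist()) for v in range(250,330,8)])
for a,b in (('w2','pics/w2.png'),('w11','pics/w11.png')):
    im=cv2.imread(b);cv2.imwrite(f'pics/{a}z.png',cv2.resize(im[210:350,200:350],None,fx=4,fy=4,interpolation=cv2.INTER_CUBIC))
```

```text
256 [(250, -7, 6, -9), (256, -16, 7, -9), (262, -24, 8, -9), (268, -30, 7, -8), (274, -31, 5, -8), (280, -41, 8, -8), (286, -54, 12, -7), (292, -59, 12, -7), (298, -62, 11, -7), (304, -66, 12, -6), (310, -71, 13, -6), (316, -75, 13, -6), (322, -78, 13, -6), (328, -80, 12, -6)]
264 [(250, -17, 10, -5), (256, -23, 10, -5), (262, -30, 10, -5), (268, -39, 12, -5), (274, -45, 12, -4), (280, -48, 11, -4), (286, -54, 12, -4), (292, -59, 12, -4), (298, -62, 12, -4), (304, -66, 11, -4), (310, -70, 12, -4), (316, -75, 13, -4), (322, -78, 13, -3), (328, -82, 13, -3)]
275 [(250, -20, 12, 0), (256, -26, 11, 0), (262, -31, 11, 0), (268, -32, 8, 0), (274, -31, 5, 0), (280, -31, 2, 0), (286, -32, 0, 0), (292, -31, -4, 0), (298, -32, -6, 0), (304, 179, -138, 0), (310, 227, -176, 0), (316, 226, -184, 0), (322, 227, -194, 0), (328, 227, -203, 0)]
286 [(250, -16, 10, 5), (256, -24, 10, 5), (262, -30, 11, 5), (268, -39, 12, 4), (274, -44, 11, 4), (280, -49, 12, 4), (286, -55, 12, 4), (292, -57, 11, 4), (298, -63, 12, 4), (304, -66, 12, 4), (310, -69, 11, 4), (316, -75, 13, 3), (322, -78, 12, 3), (328, -8
[... 1735 characters left out ...]
 -8), (298, -62, 12, -8), (306, -67, 12, -8), (314, -73, 12, -7), (322, -78, 13, -7)]
260 [(250, 258, -108, -19), (258, 257, -119, -19), (266, -36, 11, -6), (274, -44, 12, -6), (282, -50, 11, -6), (290, -56, 12, -6), (298, -62, 11, -5), (306, -67, 12, -5), (314, -69, 10, -5), (322, -70, 7, -5)]
292 [(250, 259, -108, 22), (258, 257, -118, 22), (266, -37, 12, 7), (274, -46, 13, 7), (282, -51, 12, 6), (290, -56, 11, 6), (298, -62, 12, 6), (306, -67, 12, 6), (314, -69, 10, 6), (322, -77, 12, 5)]
298 [(250, 258, -108, 30), (258, 257, -119, 30), (266, 257, -130, 30), (274, -44, 12, 9), (282, -51, 12, 9), (290, -58, 12, 8), (298, -63, 12, 8), (306, -67, 11, 8), (314, -75, 13, 7), (322, -78, 13, 7)]
```

View pics/w11z.png

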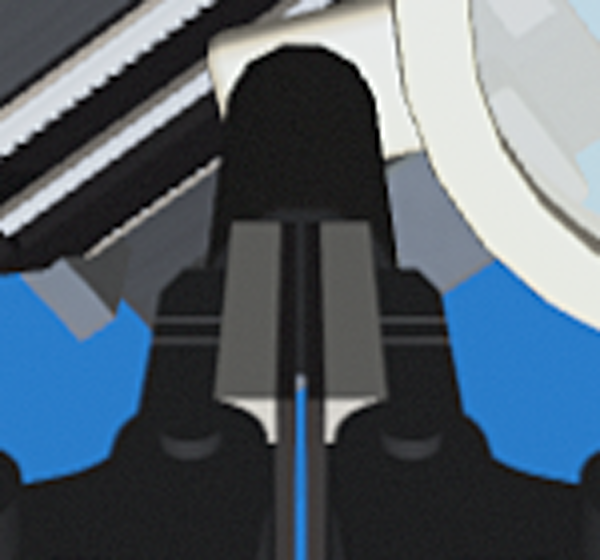

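View pics/w2z.png

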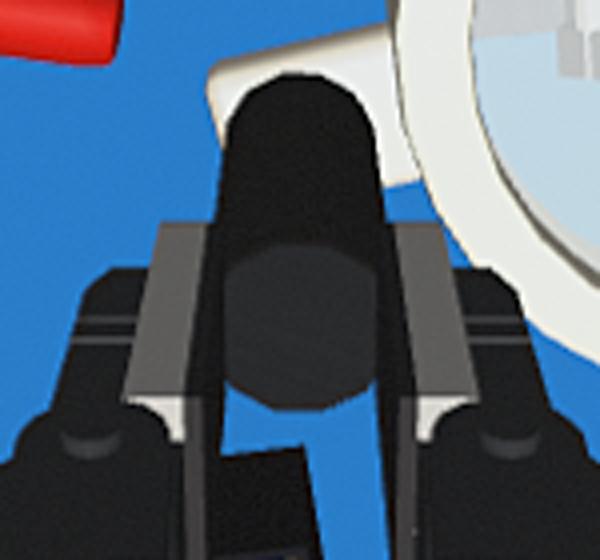

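The pads have closed just above the stub. Wrist depth shows the pad tips about 36 mm behind the reported TCP, while the stub top sits at −31 mm. So the first grip held only the stub's top edge, and I must go about 35 mm deeper. Open, then lower in steps watching the force.

Request:
apply_moves --targets '[0,0,0,0,0,0,1,0,0,0,0,0,0,1,0,0,0,0,0,0,1,0,0,0,0,0,0,1,0,0,0,0,0,0,1,0.03,0.001,0.001,0,0,0,1,0.06,0.001,0.001,0,0,0,1,0.06,0.001,0.001,0,0,0,1]'

```text
clock: 15.72
eef_pos: [0.6605, -0.1727, 0.2039]
tool_rot: [-0.307, 0.638, 0.309, 0.635]
ft_force: [0.1, 1.7, -0.6]
grip_width: 0.0853
```

Run:
```python
from h import *
rec([.06,.001,.001],[0,0,0]);st();snap('wrist','w12')
P=bot.camera_params('wrist')
Q=pts(np.load('pics/w12.npy'),P,P['tool_from_camera'])*1000
print('left pad',[(u,v,*np.round(Q[v,u]).astype(int).tolist()) for u,v in [(150,285),(160,290),(150,310),(130,335),(118,345)]])
m=(np.abs(Q[...,2])<14)&(np.abs(Q[...,1])<25)&(Q[...,0]<-38)&(Q[...,0]>-52);print('stub top',Q[m].mean(0),np.ptp(Q[m],0))
m=(Q[...,2]>20)&(Q[...,2]<140)&(Q[...,0]>-30)&(Q[...,0]<5);print('lens top x',np.median(Q[m][:,0]))
```

```text
t 15.72 pos [ 0.6605 -0.1727  0.2039] cmd [ 0.6618 -0.1725  0.2073] rotdiff [0.     0.0019 0.0042] F [ 0.0917  1.6975 -0.5706] w 0.0853 j [-0.2556  0.6364  0.6212  1.5601 -0.0003  0.4151]
left pad [(150, 285, -53, 12, -47), (160, 290, -53, 10, -43), (150, 310, -65, 9, -43), (130, 335, -83, 12, -43), (118, 345, -89, 12, -44)]
stub top [-45.3933   6.1728   0.652 ] [13.9692 13.4746 21.2232]
lens top x 2.248789552425634
```

View pics/w12.png

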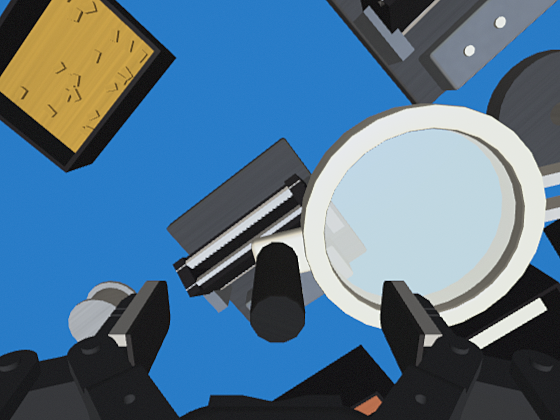

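Request:
apply_moves --targets '[0.03,0,0,0,0,0,1,0.06,0,0,0,0,0,1,0.08,0,0,0,0,0,1,0.08,0,0,0,0,0,0,0.08,0,0,0,0,0,0,0.08,0,0,0,0,0,0,0.08,0,0,0,0,0,0,0.08,0,0,0,0,0,0,0.08,0,0,0,0,0,0,0.08,0,0,0,0,0,0]'

```text
clock: 16.6
eef_pos: [0.6622, -0.1727, 0.1877]
tool_rot: [-0.308, 0.636, 0.307, 0.637]
ft_force: [0.7, 0.2, 1.4]
grip_width: 0.0208
```

Run:
```python
from h import *
rec([.08,0,0],[0,0,0]);st()
```

```text
t 16.60 pos [ 0.6622 -0.1727  0.1877] cmd [ 0.6618 -0.1725  0.1873] rotdiff [-0.0003 -0.0011 -0.0011] F [0.7352 0.1678 1.42  ] w 0.0208 j [-0.2553  0.6346  0.5766  1.5112  0.0004  0.415 ]
```

Proper grip now (20.8 mm, low force). Swinging back on the arc.

Request:
apply_moves --targets '[0,0.054,-0.012,0.1,0,0,0,0,0.108,-0.022,0.2,0,0,0,0,0.163,-0.028,0.3,0,0,0,0,0.217,-0.032,0.4,0,0,0,0,0.272,-0.033,0.5,0,0,0,0,0.327,-0.032,0.6,0,0,0,0,0.382,-0.028,0.7,0,0,0,0,0.437,-0.021,0.8,0,0,0,0,0.491,-0.011,0.9,0,0,0,0,0.545,0.002,1,0,0,0,0,0.545,0.002,1,0,0,0]'

```text
clock: 17.52
eef_pos: [0.5549, -0.0857, 0.1877]
tool_rot: [-0.14, 0.692, 0.141, 0.694]
ft_force: [2.9, 2.2, -0.3]
grip_width: 0.0206
```

Run:
```python
from h import *
rec([0,.545,.002],[1,0,0]);st()
```

```text
t 17.52 pos [ 0.5549 -0.0857  0.1877] cmd [ 0.5554 -0.0875  0.1873] rotdiff [-0.0004 -0.0021  0.0008] F [ 2.8766  2.212  -0.3396] w 0.0206 j [-0.1542  0.3674  0.1469  1.3488  0.0016  1.016 ]
```

Request:
apply_moves --targets '[0,0.054,-0.012,0.1,0,0,0,0,0.108,-0.022,0.2,0,0,0,0,0.163,-0.028,0.3,0,0,0,0,0.217,-0.032,0.4,0,0,0,0,0.272,-0.033,0.5,0,0,0,0,0.327,-0.032,0.6,0,0,0,0,0.382,-0.028,0.7,0,0,0,0,0.437,-0.021,0.8,0,0,0,0,0.491,-0.011,0.9,0,0,0,0,0.528,-0.002,0.966,0,0,0,0,0.528,-0.002,0.966,0,0,0,0,0.528,-0.002,0.966,0,0,0]'

```text
clock: 18.52
eef_pos: [0.5049, 0.0336, 0.1876]
tool_rot: [0.029, 0.705, -0.029, 0.708]
ft_force: [4.0, 1.7, 1.2]
grip_width: 0.0205
```

Run:
```python
from h import *
rec([0,.528,-.002],[.966,0,0]);st()
o=bot.get_obs();T=np.eye(4);T[:3,:3]=R.from_quat(o['tool_rot']).as_matrix();T[:3,3]=o['eef_pos']
h=np.array([.775,.078]);v=o['eef_pos'][:2]-h;v/=np.linalg.norm(v);print('lens est',h+.2*v,'board .5706 .0441')
snap('wrist','w13');snap('scene','s13')
for n,X in (('wrist',pts(np.load('pics/w13.npy'),bot.camera_params('wrist'),T@bot.camera_params('wrist')['tool_from_camera'])),('scene',pts(np.load('pics/s13.npy'),bot.camera_params('scene')))):
    L=X[np.all((X>[.50,-.05,.2])&(X<[.645,.14,.212]),-1]);print(n,np.percentile(L,[1,99],0)[:, :2].mean(0),np.ptp(np.percentile(L,[1,99],0),0))
```

```text
File "<stdin>", line 7
    L=X[np.all((X>[.50,-.05,.2])&(X<[.645,.14,.212]),-1]);print(n,np.percentile(L,[1,99],0)[:, :2].mean(0),np.ptp(np.percentile(L,[1,99],0),0))
                                                       ^
SyntaxError: closing parenthesis ']' does not match opening parenthesis '('
```

Handle at (0.505, 0.034), arm angle about 0.163 rad as planned. Release and rise straight up, then back off and check.

Request:
apply_moves --targets '[0,0,0,0,0,0,1,0,0,0,0,0,0,1,0,0,0,0,0,0,1,0,0,0,0,0,0,1,0,0,0,0,0,0,1,-0.15,0,0,0,0,0,1,-0.3,0,0,0,0,0,1,-0.45,0,0,0,0,0,1,-0.6,0,0,0,0,0,1,-0.6,0,-0.4,0,0,0,1,-0.6,0,-0.4,0,0,0,1,-0.6,0,-0.4,0,0,0,1]'

```text
clock: 19.52
eef_pos: [0.4006, 0.0417, 0.3379]
tool_rot: [0.029, 0.707, -0.029, 0.706]
ft_force: [-0.9, -0.5, 0.3]
grip_width: 0.0853
```

Run:
```python
from h import *
rec([0,.528,-.002],[.966,0,0]);rec([-.6,0,-.4],[0,0,0]);st()
o=bot.get_obs();T=np.eye(4);T[:3,:3]=R.from_quat(o['tool_rot']).as_matrix();T[:3,3]=o['eef_pos']
snap('wrist','w13');snap('scene','s13');snap('top','t13')
P=bot.camera_params
for n,X in (('wrist',pts(np.load('pics/w13.npy'),P('wrist'),T@P('wrist')['tool_from_camera'])),('scene',pts(np.load('pics/s13.npy'),P('scene')))):
    L=X[np.all((X>[.50,-.05,.2])&(X<[.642,.14,.212]),-1)]
    q=np.percentile(L,[1,99],0)
    print(n,'lens',q.mean(0),np.ptp(q,0))
    H=X[np.all((X>[.45,-.05,.25])&(X<[.56,.1,.265]),-1)];print('handle',H.mean(0),len(H))
    Q=(X-O)@F*1000;m=(np.abs(Q[...,0])<9)&(np.abs(Q[...,1])<60)&(Q[...,2]>64)&(Q[...,2]<82);q=Q[m];print('board top',len(q),np.median(q,0))
im=cv2.imread('pics/s13.png');cv2.imwrite('pics/s13c.png',cv2.resize(im[120:330,140:440],None,fx=2.6,fy=2.6,interpolation=cv2.INTER_CUBIC))
```

```text
t 19.52 pos [0.4006 0.0417 0.3379] cmd [0.4038 0.0422 0.3373] rotdiff [-0.0001  0.0005  0.0001] F [-0.913  -0.4744  0.2813] w 0.0853 j [ 0.1038  0.0274  0.1085  1.6523 -0.      1.7574]
wrist lens [0.576  0.0455 0.2047] [0.1164 0.1116 0.0093]
handle [0.5025 0.0333 0.2573] 754
board top 385 [-1.0517 36.628  72.5479]
scene lens [0.5741 0.0479 0.2059] [0.1269 0.1126 0.0115]
handle [0.5054 0.0352 0.2567] 37
board top 6 [ 0.5976 53.8656 69.6472]
```

View pics/s13c.png

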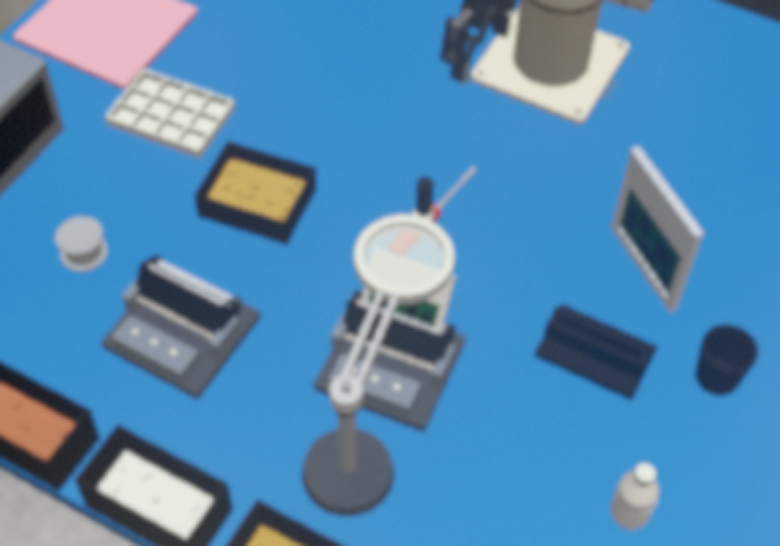

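View pics/w13.png

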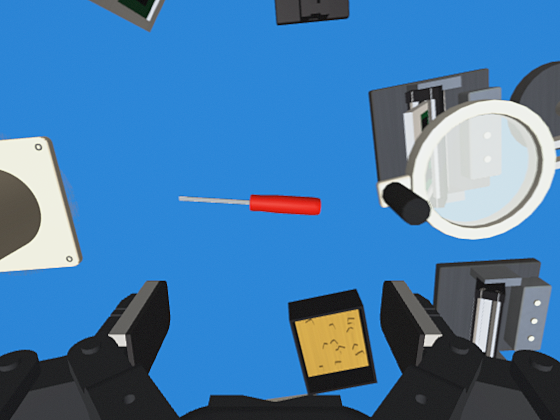

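View pics/t13.png

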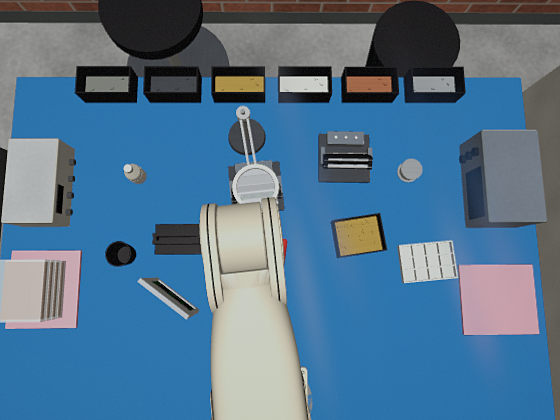

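The lens at (0.576, 0.046) is about 6 mm from above the board centre (0.571, 0.044). The board is still home, and the bin, driver, bottle, reel, tray and pot look unmoved. Handing in.

Run:
```python
from h import *
print(bot.get_obs()['joint_vel']); print(bot.job_done())
```

```text
[-0.0068  0.0462  0.0283 -0.0202 -0.0009 -0.002 ]
the job is handed in; nothing more can be done
None
```

The job is handed in at about 19.7 s. It gave no verdict, so this rests on my own last checks. I swung the magnifier towards -y, clear of the dock, moved the smaller board from its holder into the leaning slot of the nearest dock and let go. Then I swung the lens back over it.

**Last checks**
- **Board:** its centre was 12.5–12.7 mm out of the slot (target 12). It was 1.0–1.4 mm off across the gap and about 0.8 mm off along the slot, and square.
- **Lens:** its centre was about 6 mm from straight above the board's centre, against a limit of 35 mm.
- **Robot and bench:** the gripper was open and clear of everything. The bin, screwdriver, bottle, reel, tray and pot looked unmoved by eye in the last pictures; I did not measure them.

**What failed or disagreed**
- **Missed grip:** the first try at re-gripping the lamp handle closed just above the stub, and going about 35 mm lower fixed it.
- **Shorter fingers than described:** the wrist camera's depth showed the pad tips about 36 mm behind the reported tool point. The first handle grip and the board grip were therefore shallower than planned, but both held.
- **Scene camera:** its lens reading agreed with the wrist camera's to within about 3 mm. Its few readings of the docked board were too sparse to use, because the lens hides it.

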